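Turn the gel dishes over and stack them for the incubator

ROBOT

A 7-joint arm with a two-finger parallel gripper is mounted at the origin on the work surface. World frame = base frame: x ahead of the robot, y to its left, z up, the work surface at z = 0. Lengths are in mm, angles in rad, forces in N, time in s.
With the tool pointing down it reaches from about 425 to 1025 mm from the base axis. Payload 9.4 kg.
Tool frame: the origin (TCP) lies midway between the tips of the shut fingers; the grasp point (between the pads) lies 19 mm behind it; z points along the fingers, y is the line along which they close (so a half turn about z gives the same grasp; the last joint's range is limited). The gripper opens to 85 mm and grips with 20 to 120 N. Pads are 22 mm wide; open, the fingers measure 114 mm over their backs; the gripper's body (76 mm by 85 mm) begins 54 mm behind the grasp point. The pads swing forward as they close: fully open they stand 13 mm farther back than shut.
Start: joints at [1.084, 0.599, -0.003, 1.599, 0.002, 0.943, -0.08], TCP at [288.85, -664.974, 231.275] pointing down, gripper open.
Joint ranges: [-2.57, 2.57], [-0.35, 1.97], [-1.29, 1.29], [0.11, 2.56], [-1.05, 4.19], [0.11, 1.86], [-2.63, 2.63]. Speed limits (rad/s): [2.22, 2.22, 3.01, 3.01, 3.14, 3.14, 3.14].

INTERFACE

Orientations are given as a rotation vector (axis times angle).
In Python, from workcell import manip gives the robot as it stands.
- The arm moves only by the tool drive_tool, never from a script. Its argument "deltas" is a list of rows, each a list of 2 entries, a list of its own where there are three numbers: the shift along the tool's x, y, z in cm, then the turn, a rotation vector about the tool's x, y, z in rad. In form: [[[x, y, z], [wx, wy, wz]], ...]. A call has exactly 10 rows; each row is the pose to reach, as a shift and turn from the pose commanded when the call began, along the tool's axes at that moment; what a row does not reach only later rows make up. A row lasts 1/8 s, in which the tool goes at most 62.5 mm and 10.7 degrees, less where a joint would pass 70% of its speed; a pose out of reach is approached as far as the arm can. A call with a gripper value outside its range is refused whole. "claw" is the opening, from -1 (shut) to 1 (fully open), so that 0 is half open, set as the call begins (left out, the last holds). The fingers move at their own pace and stop on an object; "newtons" is the grip in N (left out, the last holds). Time passes only in rows, so rows that repeat a pose let the fingers close, or fill a call up. It gives the time, the measured TCP pose, the force, the opening and the grip force at its end, in the units of the state.
- manip.state(): the state, without advancing time (a new reading comes with each control period).
- manip.read_camera(name): name is "side" or "top" or "wrist"; returns the picture (480x640x3 uint8, red, green, blue); there is no depth.
- manip.get_calibration(name): a dict with "fx", "fy", "cx", "cy" (pixels), "T" (4x4, takes a point from camera to world coordinates); the wrist camera has in their place "T_tool_cam" (4x4, takes a point from camera to tool coordinates, whose origin is the TCP and whose axes are the flange's). Camera axes: x right, y down, z forward; pixel columns grow to the right and rows downward; lengths in mm; the calibration is good to about 2 mm. A picture is of the moment at which its call begins: read the wrist's pose just before it. get_calibration takes no time and is no camera call.
- manip.hand_in(): hands the job in; it is judged then, once.
The state is a dict: "time": time; "q": joint angles; "dq": joint speeds; "joint_torque": joint torques, N m; "position": TCP position; "eef_rot": TCP orientation; "force": force on the tool from outside, world axes, zero at the start; "moment": the same for the moment, N m; "grip_width": opening from 0.0 (shut) to 1.0 (fully open); "grip_force": force on a finger pad.
Only numpy, scipy, OpenCV 4.12 (cv2) and the standard library are available. Lean on these libraries where they do the work, as an engineer would, in place of code of your own. Each camera call takes 0.05 s, during which the arm holds its last target. There are 200 camera calls.

TASK

The gel in the square culture dishes has set: turn every dish upside down, holding base and lid together so that it never comes open in the fingers, and stack them all in one straight pile on the metal tray, base up. Slide the roll of yellow tape up off its post and lay it flat on the tray floor beside the pile, so that the pile can be taped at the incubator. Leave the other things on the bench where they are.

Things in the scene. Friction and masses are not known exactly. Their poses are not given: they have to be found in the camera images.
- dish1: Square lidded dish (may be absent), 64 x 64 mm, 26 mm high, 80 g, lid up at the start. Lower 12 mm: amber-yellow base; upper 14 mm: clear lid with blue side walls, flush with the base. Origin: centre of the base's outer underside; z from base to lid (down once turned over), x, y square to the side walls. It stands by itself on a side wall (64 mm tall, 26 mm thick).
- dish1_lid (a joint): How far the lid of dish1 has slid off its base along the dish's z, m: 0 shut, 0.016 right off. The lid is loose: it slides off when tilted unless base and lid are held together, for instance by finger pads lying across the seam on two opposite side walls.
- dish2: Square lidded dish (may be absent), 64 x 64 mm, 26 mm high, 80 g, lid up at the start. Lower 12 mm: amber-yellow base; upper 14 mm: clear lid with blue side walls, flush with the base. Origin: centre of the base's outer underside; z from base to lid (down once turned over), x, y square to the side walls. It stands by itself on a side wall (64 mm tall, 26 mm thick).
- dish2_lid (a joint): How far the lid of dish2 has slid off its base along the dish's z, m: 0 shut, 0.016 right off. The lid is loose: it slides off when tilted unless base and lid are held together, for instance by finger pads lying across the seam on two opposite side walls.
- dish3: Square lidded dish (may be absent), 64 x 64 mm, 26 mm high, 80 g, lid up at the start. Lower 12 mm: amber-yellow base; upper 14 mm: clear lid with blue side walls, flush with the base. Origin: centre of the base's outer underside; z from base to lid (down once turned over), x, y square to the side walls. It stands by itself on a side wall (64 mm tall, 26 mm thick).
- dish3_lid (a joint): How far the lid of dish3 has slid off its base along the dish's z, m: 0 shut, 0.016 right off. The lid is loose: it slides off when tilted unless base and lid are held together, for instance by finger pads lying across the seam on two opposite side walls.
- dish4: Square lidded dish (may be absent), 64 x 64 mm, 26 mm high, 80 g, lid up at the start. Lower 12 mm: amber-yellow base; upper 14 mm: clear lid with blue side walls, flush with the base. Origin: centre of the base's outer underside; z from base to lid (down once turned over), x, y square to the side walls. It stands by itself on a side wall (64 mm tall, 26 mm thick).
- dish4_lid (a joint): How far the lid of dish4 has slid off its base along the dish's z, m: 0 shut, 0.016 right off. The lid is loose: it slides off when tilted unless base and lid are held together, for instance by finger pads lying across the seam on two opposite side walls.
- tray: Fixed bare-metal incubator tray, 200 mm (its x) by 260 mm (its y), floor 4 mm thick, with a low lip 4 mm wide and 9 mm high around the edge. Origin: centre of its underside on the bench; z up.
- tray_floor (a point): Centre of the tray's floor, on its upper face, 4 mm above the bench.
- spindle: Fixed tape stand: grey round foot 90 mm across and 12 mm high, with a bare steel upright post 22 mm in diameter whose top is 95 mm above the bench. Origin: centre of its underside; z up along the post.
- spindle_tip (a point): Centre of the top of the post, 95 mm above the bench.
- roll: Roll of yellow sealing tape on a card core, 66 mm outside diameter, 30 mm high, hole 32 mm, 90 g; at the start it lies on the foot of the stand with the post through its hole. Origin: centre of its underside; z along its axis, up at the start.
- timer: White bench timer with dark display, 60 x 60 x 22 mm, loose bystander; origin at the centre of its underside.
- tipbox: Blue pipette-tip box with clear lid, 85 (x) x 120 (y) x 60 mm high, loose bystander; origin at the centre of its underside.
- reagent: Amber glass jar with blue cap, 70 mm across, 60 mm high, loose bystander; origin at the centre of its underside.
- coverslips: Green cover-slip box, 50 (x) x 80 (y) x 25 mm high, loose bystander; origin at the centre of its underside.

How it is judged:
By the outcome, as a careful person would: the job done as asked, in the order asked, and still so for the second after the job is handed in, with the robot touching nothing.
Of dish1, dish2, dish3, dish4 only 3 to 4 are there at a start; the rules pass over those that are not, and their reading is None.
At some moment in a run one of dish1, dish2, dish3, dish4 may be knocked a few centimetres aside while the robot is not near it.
It also fails if it takes over 210 s, if anything falls off the work surface, if the arm or the gripper's body presses on something with over 40 N, if the wrist force passes 120 N, or if a joint passes its speed limit or range.

## Working session

There is one attempt and no reset: what is moved stays moved. The work goes in short steps, Python scripts to look and compute and a tool call to move; the robot and the scene stay as the last step left them, time stands still between calls to the robot, and variables do not carry over. Pictures are saved under pics/ and viewed, at most 14 in all, crops included, and the job is handed in when it is done.

Besides the shell and the picture viewer there is one more tool, called after ">>>" as name([rows], argument=value, ...), one row to a line, values as JSON. drive_tool: Moves the arm, as the interface text tells. Its arguments: {"type":"object","properties":{"deltas":{"type":"array","items":{"type":"array"}},"claw":{"type":"number"},"newtons":{"type":"number"}},"required":["deltas"]}

```bash
ls; mkdir -p pics
python3 - <<'E'
from workcell import manip
import cv2, numpy as np
np.set_printoptions(precision=3,suppress=True)
s=manip.state(); print(s)
for n in ("top","side","wrist"):
    im=manip.read_camera(n); cv2.imwrite(f"pics/{n}0.png",im[:,:,::-1]); print(n,manip.get_calibration(n))
E
```

```text
pics
{'time': 0.0, 'q': array([ 1.084,  0.6  , -0.003,  1.6  ,  0.002,  0.943, -0.08 ]), 'dq': array([ 0.   ,  0.001, -0.001,  0.001, -0.   ,  0.001, -0.002]), 'joint_torque': array([ -0.   , -77.645,   1.565, -25.801,   0.012,   0.009,   0.   ]), 'position': array([ 288.666, -664.534,  230.393]), 'eef_rot': array([-3.074, -0.639,  0.001]), 'force': array([ 0.321, -0.337,  0.682]), 'moment': array([-0.039,  0.032, -0.053]), 'grip_force': 0.0, 'grip_width': 0.9999395501383093}
top {'fx': 590.2429127397089, 'fy': 590.2429127397089, 'cx': 318.22526900483376, 'cy': 239.71616986939478, 'T': array([[  -0.029,   -0.998,    0.06 ,  538.59 ],
       [  -1.   ,    0.029,   -0.007,   31.761],
       [   0.005,   -0.06 ,   -0.998, 1554.676],
       [   0.   ,    0.   ,    0.   ,    1.   ]])}
side {'fx': 440.6502392822445, 'fy': 440.6502392822445, 'cx': 317.1483314205778, 'cy': 236.83884216060562, 'T': array([[   0.691,   -0.545,    0.474,  208.099],
       [  -0.722,   -0.535,    0.438, -361.438],
       [   0.015,   -0.645,   -0.764,  746.163],
       [   0.   ,    0.   ,    0.   ,    1.   ]])}
wrist {'fx': 423.00723039754314, 'fy': 423.00723039754314, 'cx': 314.22103029636696, 'cy': 244.60282813019077, 'T_tool_cam': array([[   0.001,   -0.957,   -0.289,   74.084],
       [   1.   ,    0.001,   -0.   ,   -0.193],
       [   0.001,   -0.289,    0.957, -144.219],
       [   0.   ,    0.   ,    0.   ,    1.   ]])}
```

View pics/top0.png

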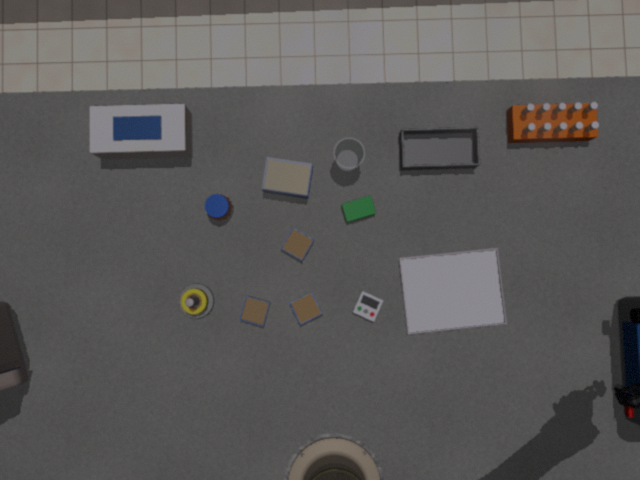

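View pics/side0.png

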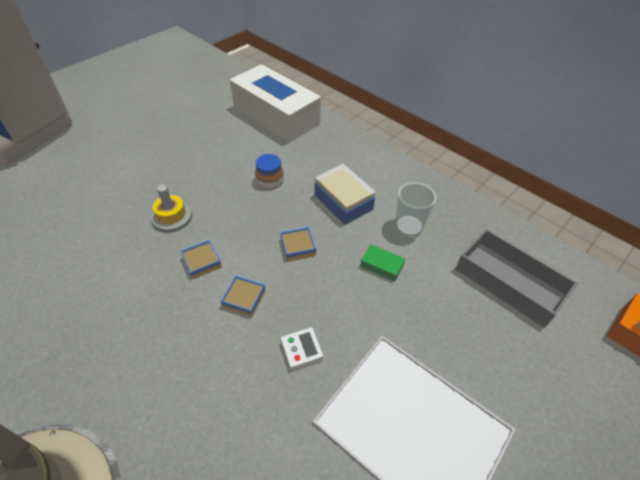

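Top view: three dishes (brown/blue squares) at (297,245), (256,311) and (306,308), with no fourth visible. The tray is at (455,290), the post and roll at (195,301), and the timer at (368,306). Next I'll turn these into world positions.

```bash
cat > h.py <<'E'
from workcell import manip
import cv2, numpy as np, time
from scipy.spatial.transform import Rotation as R
np.set_printoptions(precision=3,suppress=True)
def pose(s=None):
    s=s or manip.state(); T=np.eye(4); T[:3,:3]=R.from_rotvec(s['eef_rot']).as_matrix(); T[:3,3]=s['position']; return T
def cam(n,tool=None):
    c=manip.get_calibration(n)
    return c, (c['T'] if 'T' in c else tool@c['T_tool_cam'])
def ray(c,T,uv,z):
    uv=np.atleast_2d(uv).astype(float)
    d=np.c_[(uv[:,0]-c['cx'])/c['fx'],(uv[:,1]-c['cy'])/c['fy'],np.ones(len(uv))]@T[:3,:3].T
    return T[:3,3]+d*((z-T[2,3])/d[:,2])[:,None]
def shot(n,save=None):
    T0=pose(); im=manip.read_camera(n); c,T=cam(n,T0)
    if save: cv2.imwrite(f'pics/{save}.png',im[:,:,::-1])
    return im,c,T
def blobs(mask,c,T,z,amin=60):
    """square blobs: world centre, side lengths, yaw (deg mod 90)"""
    out=[]
    for k in cv2.findContours(mask.astype(np.uint8),cv2.RETR_EXTERNAL,cv2.CHAIN_APPROX_NONE)[0]:
        if cv2.contourArea(k)<amin: continue
        w=ray(c,T,k[:,0,:],z)[:,:2].astype(np.float32)
        (x,y),(a,b),t=cv2.minAreaRect(w)
        px=k[:,0,:].mean(0)
        out.append((np.array([x,y]),a,b,t%90,px))
    return out
def hsv(im): return cv2.cvtColor(im,cv2.COLOR_RGB2HSV)
E
python3 - <<'E'
from h import *
im,c,T=shot('top'); h=hsv(im); H,S,V=h[...,0],h[...,1],h[...,2]
for p in [(297,245),(256,311),(306,318),(455,290),(195,290),(368,306)]: print(p,h[p[1],p[0]])
brown=(H>8)&(H<22)&(S>90)&(V>60); blue=(H>105)&(H<135)&(S>60)&(V>40)
roi=np.zeros(H.shape,bool); roi[200:340,100:400]=1
m=((brown|blue)&roi).astype(np.uint8); m=cv2.morphologyEx(m,cv2.MORPH_CLOSE,np.ones((3,3)))
for b in blobs(m,c,T,26): print('dish',b)
y=(H>22)&(H<36)&(S>150)&(V>100)
for b in blobs(y,c,T,42): print('roll',b)
w=(S<40)&(V>130)&(np.arange(640)>380)[None]&(np.arange(480)>235)[:,None]&(np.arange(480)<345)[:,None]
for b in blobs(w,c,T,9,800): print('tray',b)
w=(S<60)&(V>130)&(np.arange(640)>345)[None]&(np.arange(640)<390)[None]&(np.arange(480)>285)[:,None]&(np.arange(480)<330)[:,None]
for b in blobs(w,c,T,22): print('timer',b)
for b in blobs((H>45)&(H<75)&(S>120),c,T,25,150): print('green',b)
E
```

```text
(297, 245) [ 16 100 105]
(256, 311) [ 16  97 103]
(306, 318) [ 17 109 103]
(455, 290) [128  14 145]
(195, 290) [ 29 174 135]
(368, 306) [132  11 119]
dish (array([451.438, 191.657]), 64.34481048583984, 64.7474365234375, 72.88497161865234, array([254.133, 310.681]))
dish (array([454.272,  58.77 ]), 64.37509155273438, 64.4656982421875, 25.015073776245117, array([304.942, 308.233]))
dish (array([621.839,  75.911]), 63.76057815551758, 64.63182067871094, 58.569007873535156, array([297.773, 243.722]))
dish (array([718.794, 281.989]), 67.51187896728516, 44.43025588989258, 88.37947845458984, array([216.868, 207.015]))
roll (array([481.681, 342.281]), 61.209808349609375, 60.902198791503906, 88.33429718017578, array([193.71 , 301.145]))
tray (array([ 488.568, -323.448]), 189.84832763671875, 248.3118896484375, 4.266998767852783, array([451.367, 290.755]))
timer (array([ 455.323, -101.61 ]), 56.82356262207031, 56.40437698364258, 63.59821319580078, array([367.658, 305.658]))
green (array([707.876, -85.867]), 47.295745849609375, 76.79753875732422, 15.54841423034668, array([358.6, 208.6]))
```

```bash
cat >> h.py <<'E'
def tool(P,psi,th,back=25.,ref=None):
    """TCP pose whose pad centre is P; tool z tilted th deg from down towards heading psi deg; sign of y nearest ref"""
    p,t=np.radians([psi,th]); z=np.array([np.cos(p)*np.sin(t),np.sin(p)*np.sin(t),-np.cos(t)])
    y=np.array([-np.sin(p),np.cos(p),0]); best=None
    for s in (1,-1):
        M=np.eye(4); M[:3,1]=s*y; M[:3,2]=z; M[:3,0]=np.cross(s*y,z); M[:3,3]=np.array(P)+back*z
        a=np.linalg.norm(R.from_matrix(ref[:3,:3].T@M[:3,:3]).as_rotvec())
        if best is None or a<best[0]: best=(a,M)
    return best[1]
def delta(M0,M):
    D=np.linalg.inv(M0)@M; return np.round(D[:3,3]/10,2).tolist(), np.round(R.from_matrix(D[:3,:3]).as_rotvec(),3).tolist()
def plan(*targets,ref=None,show=True):
    """each target (P,psi,th[,back]); prints rows relative to present pose"""
    M0=pose(); r=M0 if ref is None else ref; out=[]
    for t in targets:
        M=tool(*t,ref=r); r=M; out.append(M); print(list(delta(M0,M)), 'tcp',M[:3,3].round(0))
    return out
def st():
    s=manip.state(); M=pose(s); z=M[:3,2]; print('t',round(s['time'],2),'q',s['q'],'tcp',s['position'],'psi %.1f th %.1f'%(np.degrees(np.arctan2(z[1],z[0])),np.degrees(np.arccos(-z[2]))),'ytool',M[:3,1],'F',s['force'],'w %.3f gf %.1f'%(s['grip_width']*85,s['grip_force']))
E
python3 - <<'E'
from h import *
st()
for psi in (58.6,-121.4,-31.4):
    print(psi); plan(([622,76,200],psi,20),([622,76,100],psi,45))
E
```

```text
t 0.2 q [ 1.084  0.6   -0.003  1.6    0.002  0.943 -0.08 ] tcp [ 288.709 -664.715  230.757] psi 120.9 th 0.1 ytool [ 0.398 -0.917 -0.001] F [ 0.063  0.397 -1.459] w 84.702 gf 0.0
58.6
[[60.78, -55.14, 5.47], [0.106, 0.338, -0.607]] tcp [626.  83. 177.]
[[61.53, -55.66, 14.89], [0.24, 0.76, -0.581]] tcp [631.  91.  82.]
-121.4
[[59.38, -54.16, 5.47], [-0.108, -0.338, -0.606]] tcp [618.  69. 177.]
[[58.64, -53.63, 14.89], [-0.241, -0.76, -0.58]] tcp [613.  61.  82.]
-31.4
[[60.58, -53.95, 5.47], [-0.168, 0.322, 0.948]] tcp [629.  72. 177.]
[[61.1, -53.2, 14.89], [-0.376, 0.724, 0.906]] tcp [637.  67.  82.]
```

>>> drive_tool([
  [[60.8,-55.1,5.5],[0.106,0.338,-0.607]],
  [[60.8,-55.1,5.5],[0.106,0.338,-0.607]],
  [[60.8,-55.1,5.5],[0.106,0.338,-0.607]],
  [[60.8,-55.1,5.5],[0.106,0.338,-0.607]],
  [[60.8,-55.1,5.5],[0.106,0.338,-0.607]],
  [[60.8,-55.1,5.5],[0.106,0.338,-0.607]],
  [[60.8,-55.1,5.5],[0.106,0.338,-0.607]],
  [[60.8,-55.1,5.5],[0.106,0.338,-0.607]],
  [[60.8,-55.1,5.5],[0.106,0.338,-0.607]],
  [[60.8,-55.1,5.5],[0.106,0.338,-0.607]],
], claw=1, newtons=50)

```text
time: 1.45
position: [546.5, -95.2, 189.4]
eef_rot: [-2.562, -1.437, -0.452]
force: [2.3, -0.8, -0.9]
grip_width: 1.001
grip_force: 0.0
```

Run:
```python
from h import *
st(); plan(([622,76,180],58.6,45),([622,76,180],-121.4,45))
```

```text
t 1.45 q [ 0.58   0.477 -0.439  2.098 -0.275  0.498 -0.116] tcp [546.524 -95.218 189.392] psi 58.4 th 20.0 ytool [ 0.853 -0.521  0.001] F [ 2.269 -0.791 -0.87 ] w 85.051 gf 0.0
[[18.17, -2.49, 9.48], [0.001, 0.437, 0.0]] tcp [631.  91. 162.]
[[14.84, -2.49, 8.28], [0.001, -1.134, -0.001]] tcp [613.  61. 162.]
```

>>> drive_tool([
  [[18.2,-2.5,9.5],[0,0.437,0]],
  [[18.2,-2.5,9.5],[0,0.437,0]],
  [[18.2,-2.5,9.5],[0,0.437,0]],
  [[18.2,-2.5,9.5],[0,0.437,0]],
  [[18.2,-2.5,9.5],[0,0.437,0]],
  [[18.2,-2.5,9.5],[0,0.437,0]],
  [[18.2,-2.5,9.5],[0,0.437,0]],
  [[18.2,-2.5,9.5],[0,0.437,0]],
  [[18.2,-2.5,9.5],[0,0.437,0]],
  [[18.2,-2.5,9.5],[0,0.437,0]],
])

```text
time: 2.7
position: [632.5, 87.3, 165.1]
eef_rot: [-2.265, -1.275, -0.932]
force: [-0.4, 0.2, -0.2]
grip_width: 0.996
grip_force: 0.0
```

Run:
```python
from h import *
st(); shot('wrist','w1')
im,c,T=shot('top'); h=hsv(im); H,S,V=h[...,0],h[...,1],h[...,2]
plan(([622,76,60],58.6,45),([622,76,25],58.6,45))
```

```text
t 2.7 q [ 0.704  0.785 -0.915  2.142 -1.045  0.106  0.564] tcp [632.53   87.29  165.131] psi 59.1 th 44.9 ytool [ 0.856 -0.517 -0.004] F [-0.417  0.165 -0.189] w 84.624 gf 0.0
[[-8.49, -0.25, 8.87], [-0.006, 0.002, 0.001]] tcp [631.  91.  42.]
[[-10.96, -0.24, 11.35], [-0.006, 0.002, 0.001]] tcp [631.  91.   7.]
```

View pics/w1.png

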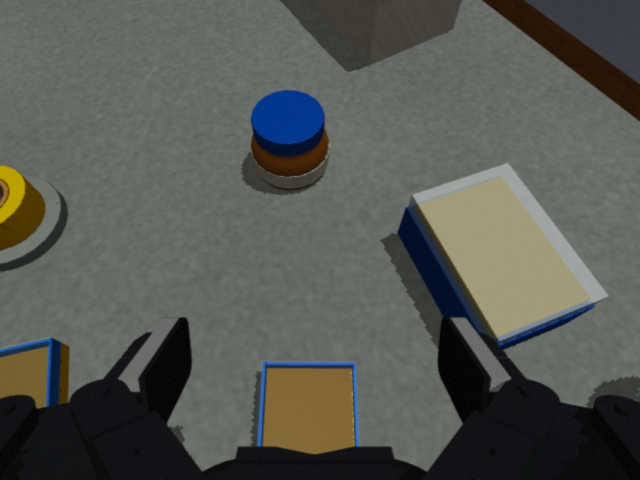

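Wrist view: the dish spans u 263–357 and sits centred between the fingers. However, q5 and q6 are at their limits with this heading, so I'll approach from the opposite heading.

Run:
```python
from h import *
plan(([622,76,150],58.6,0),([622,76,150],-121.4,45))
```

```text
[[-3.91, -0.29, 1.76], [-0.005, -0.783, 0.003]] tcp [622.  76. 125.]
[[-4.65, -0.3, -0.0], [-0.004, -1.568, 0.005]] tcp [613.  61. 132.]
```

>>> drive_tool([
  [[-3.9,-0.3,1.8],[0,-0.783,0]],
  [[-3.9,-0.3,1.8],[0,-0.783,0]],
  [[-3.9,-0.3,1.8],[0,-0.783,0]],
  [[-3.9,-0.3,1.8],[0,-0.783,0]],
  [[-3.9,-0.3,1.8],[0,-0.783,0]],
  [[-4.6,-0.3,0],[0,-1.568,0]],
  [[-4.6,-0.3,0],[0,-1.568,0]],
  [[-4.6,-0.3,0],[0,-1.568,0]],
  [[-4.6,-0.3,0],[0,-1.568,0]],
  [[-4.6,-0.3,0],[0,-1.568,0]],
])

```text
time: 4.05
position: [613.4, 62.8, 133.0]
eef_rot: [2.289, 1.297, -0.904]
force: [-0.6, 0.4, 0.1]
grip_width: 1.0
grip_force: 0.0
```

Run:
```python
from h import *
st(); shot('wrist','w2')
plan(([622,76,70],-121.4,45),([622,76,26],-121.4,45))
```

```text
t 4.05 q [-0.8    0.983  0.737  1.626 -0.051  1.232 -0.671] tcp [613.43   62.816 133.023] psi -121.2 th 43.0 ytool [ 0.857 -0.515 -0.003] F [-0.553  0.44   0.146] w 85.000 gf 0.0
[[4.82, 0.36, 5.8], [0.003, -0.023, 0.016]] tcp [613.  61.  52.]
[[7.85, 0.4, 8.98], [0.003, -0.023, 0.016]] tcp [613.  61.   8.]
```

View pics/w2.png

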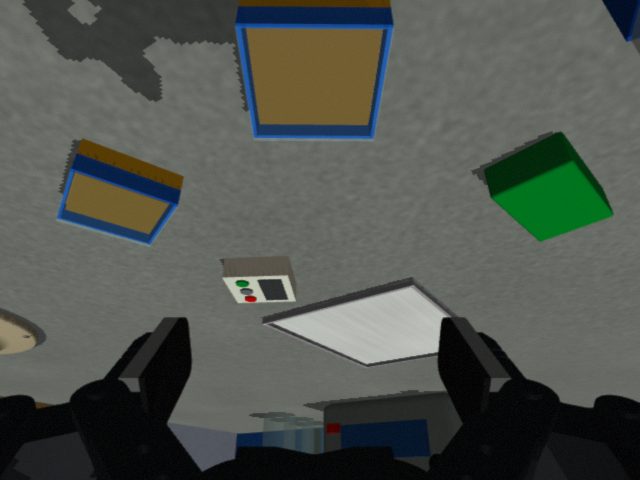

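>>> drive_tool([
  [[4.8,0.4,5.8],[0,-0.023,0.016]],
  [[4.8,0.4,5.8],[0,-0.023,0.016]],
  [[4.8,0.4,5.8],[0,-0.023,0.016]],
  [[5.8,0.4,6.9],[0,-0.023,0.016]],
  [[6.8,0.4,7.9],[0,-0.023,0.016]],
  [[7.4,0.4,8.5],[0,-0.023,0.016]],
  [[7.9,0.4,9.1],[0,-0.023,0.016]],
  [[8.0,0.4,9.1],[0,-0.023,0.016]],
  [[8.0,0.4,9.1],[0,-0.023,0.016]],
  [[8.0,0.4,9.1],[0,-0.023,0.016]],
])

```text
time: 5.35
position: [614.6, 57.0, 11.8]
eef_rot: [2.285, 1.268, -0.918]
force: [0.3, 0.1, 0.3]
grip_width: 0.999
grip_force: 0.0
```

Run:
```python
from h import *
st(); plan(([622,76,24],-121.4,45))
```

```text
t 5.35 q [-0.768  1.141  0.682  1.627 -0.112  1.103 -0.718] tcp [614.601  57.017  11.776] psi -121.4 th 44.0 ytool [ 0.85  -0.527  0.007] F [0.3   0.094 0.326] w 84.956 gf 0.0
[[0.55, -0.36, 0.23], [0.0, -0.018, -0.009]] tcp [613.  61.   6.]
```

>>> drive_tool([
  [[0.55,-0.35,0.2],[0,-0.018,-0.009]],
  [[0.55,-0.35,0.2],[0,-0.018,-0.009]],
  [[0.55,-0.35,0.2],[0,-0.018,-0.009]],
  [[0.55,-0.35,0.2],[0,-0.018,-0.009]],
  [[0.55,-0.35,0.2],[0,-0.018,-0.009]],
  [[0.55,-0.35,0.2],[0,-0.018,-0.009]],
  [[0.55,-0.35,0.2],[0,-0.018,-0.009]],
  [[0.55,-0.35,0.2],[0,-0.018,-0.009]],
  [[0.55,-0.35,0.2],[0,-0.018,-0.009]],
  [[0.55,-0.35,0.2],[0,-0.018,-0.009]],
])

```text
time: 6.6
position: [612.8, 61.1, 6.2]
eef_rot: [2.268, 1.272, -0.94]
force: [0.6, 0.6, 0.0]
grip_width: 1.001
grip_force: 0.0
```

Run:
```python
from h import *
st(); plan(([622,76,24],-121.4,45))
```

```text
t 6.6 q [-0.774  1.156  0.679  1.618 -0.109  1.116 -0.721] tcp [612.84   61.055   6.154] psi -121.4 th 45.0 ytool [ 0.853 -0.521 -0.   ] F [0.608 0.646 0.014] w 85.109 gf 0.0
[[-0.02, 0.0, -0.0], [-0.0, 0.001, -0.0]] tcp [613.  61.   6.]
```

>>> drive_tool([
  [[0,0,0],[0,0,0]],
  [[0,0,0],[0,0,0]],
  [[0,0,0],[0,0,0]],
  [[0,0,0],[0,0,0]],
  [[0,0,0],[0,0,0]],
  [[0,0,0],[0,0,0]],
  [[0,0,0],[0,0,0]],
  [[0,0,0],[0,0,0]],
  [[0,0,0],[0,0,0]],
  [[0,0,0],[0,0,0]],
], claw=-1, newtons=60)

```text
time: 7.85
position: [613.0, 61.1, 6.4]
eef_rot: [2.267, 1.272, -0.94]
force: [-0.2, 1.7, 5.7]
grip_width: 0.736
grip_force: 65.9
```

Run:
```python
from h import *
st(); shot('wrist','w3')
# to stand: pure tilt by 90 about tool y -> heading 58.6, th 45 relative; at S use other yaws
S=np.array([680,-250])
plan(([622,76,150],-121.4,45),([680,-250,200],-110,45),([680,-250,150],70,45))
```

```text
t 7.85 q [-0.775  1.155  0.679  1.618 -0.109  1.116 -0.721] tcp [612.953  61.129   6.406] psi -121.4 th 45.0 ytool [ 0.853 -0.521  0.   ] F [-0.229  1.743  5.709] w 62.565 gf 65.9
[[-8.93, 0.0, -8.88], [-0.0, 0.001, -0.0]] tcp [613.  61. 132.]
[[-29.97, 22.29, 5.11], [-0.141, 0.001, -0.141]] tcp [ 674. -267.  182.]
[[-23.98, 21.59, 6.19], [0.0, 1.566, -0.221]] tcp [ 686. -233.  132.]
```

View pics/w3.png

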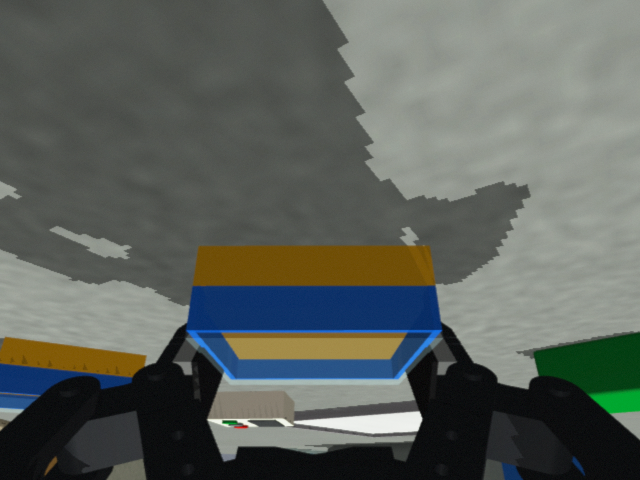

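Run:
```python
from h import *
plan(([622,76,120],-121.4,45),([680,-180,180],-110,5),([700,-250,150],75,45))
```

```text
[[-6.81, 0.0, -6.76], [-0.0, 0.001, -0.0]] tcp [613.  61. 102.]
[[-22.75, 18.34, 1.73], [-0.086, 0.696, -0.184]] tcp [ 679. -182.  155.]
[[-23.27, 23.15, 5.48], [-0.0, 1.56, -0.318]] tcp [ 705. -233.  132.]
```

>>> drive_tool([
  [[-6.8,0,-6.8],[0,0,0]],
  [[-6.8,0,-6.8],[0,0,0]],
  [[-22.8,18.3,1.7],[-0.086,0.696,-0.184]],
  [[-22.8,18.3,1.7],[-0.086,0.696,-0.184]],
  [[-22.8,18.3,1.7],[-0.086,0.696,-0.184]],
  [[-22.8,18.3,1.7],[-0.086,0.696,-0.184]],
  [[-23.3,23.2,5.5],[0,1.56,-0.318]],
  [[-23.3,23.2,5.5],[0,1.56,-0.318]],
  [[-23.3,23.2,5.5],[0,1.56,-0.318]],
  [[-23.3,23.2,5.5],[0,1.56,-0.318]],
])

```text
time: 9.15
position: [704.3, -235.6, 132.5]
eef_rot: [-2.169, -1.622, -0.649]
force: [0.2, 0.8, -2.3]
grip_width: 0.735
grip_force: 66.1
```

Run:
```python
from h import *
st(); plan(([700,-250,60],75,45),([700,-250,34],75,45))
```

```text
t 9.15 q [ 0.532  0.814 -0.08   1.574 -0.632  0.988  0.604] tcp [ 704.336 -235.634  132.499] psi 74.5 th 33.7 ytool [ 0.96  -0.28  -0.009] F [ 0.233  0.839 -2.323] w 62.454 gf 66.1
[[-4.78, 0.03, 7.65], [0.007, 0.197, -0.023]] tcp [ 705. -233.   42.]
[[-6.22, 0.05, 9.82], [0.007, 0.197, -0.023]] tcp [ 705. -233.   16.]
```

>>> drive_tool([
  [[-2,0,3],[0.004,0.197,-0.023]],
  [[-2,0,3],[0.004,0.197,-0.023]],
  [[-4.8,0,7.6],[0.007,0.197,-0.023]],
  [[-4.8,0,7.6],[0.007,0.197,-0.023]],
  [[-4.8,0,7.6],[0.007,0.197,-0.023]],
  [[-5.2,0,8.2],[0.007,0.197,-0.023]],
  [[-5.5,0,8.7],[0.007,0.197,-0.023]],
  [[-5.5,0,8.7],[0.007,0.197,-0.023]],
  [[-5.5,0,8.7],[0.007,0.197,-0.023]],
  [[-5.5,0,8.7],[0.007,0.197,-0.023]],
])

```text
time: 10.4
position: [704.2, -231.6, 29.4]
eef_rot: [-2.015, -1.549, -0.826]
force: [0.0, 0.1, -1.6]
grip_width: 0.736
grip_force: 66.2
```

Run:
```python
from h import *
st(); plan(([700,-250,40],75,45),([700,-250,33],75,45))
im,c,T=shot('side','s1')
cv2.imwrite('pics/s1c.png',cv2.resize(im[180:480,150:450,::-1],None,fx=2,fy=2))
```

```text
t 10.4 q [ 0.648  1.008 -0.192  1.551 -0.729  0.974  0.804] tcp [ 704.181 -231.624   29.374] psi 75.2 th 44.7 ytool [ 0.967 -0.256 -0.002] F [ 0.011  0.117 -1.584] w 62.525 gf 66.2
[[-0.58, 0.07, 0.42], [-0.003, 0.006, 0.0]] tcp [ 705. -233.   22.]
[[-1.07, 0.07, 0.92], [-0.003, 0.006, 0.0]] tcp [ 705. -233.   15.]
```

View pics/s1c.png

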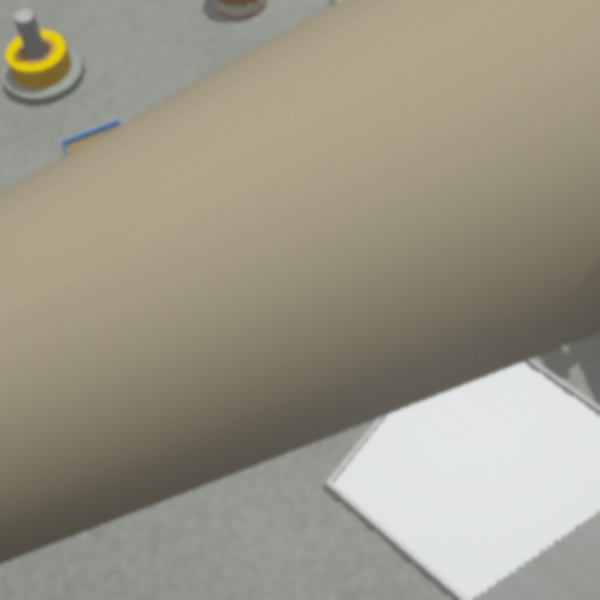

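The arm blocks the side view, so I'll lower the dish by force and height instead.

>>> drive_tool([
  [[-0.58,0.07,0.42],[0,0.006,0]],
  [[-0.7,0.07,0.55],[0,0.006,0]],
  [[-0.85,0.07,0.7],[0,0.006,0]],
  [[-0.95,0.07,0.8],[0,0.006,0]],
  [[-1.05,0.07,0.9],[0,0.006,0]],
  [[-1.07,0.07,0.92],[0,0.006,0]],
  [[-1.07,0.07,0.92],[0,0.006,0]],
  [[-1.07,0.07,0.92],[0,0.006,0]],
  [[-1.07,0.07,0.92],[0,0.006,0]],
  [[-1.07,0.07,0.92],[0,0.006,0]],
])

```text
time: 11.7
position: [704.5, -232.8, 15.2]
eef_rot: [-2.011, -1.546, -0.831]
force: [0.0, 0.5, -0.8]
grip_width: 0.741
grip_force: 66.2
```

Run:
```python
from h import *
st(); plan(([700,-250,32],75,45),([700,-250,31.5],75,45))
```

```text
t 11.7 q [ 0.653  1.03  -0.196  1.545 -0.731  0.966  0.818] tcp [ 704.487 -232.768   15.199] psi 75.3 th 45.0 ytool [ 0.967 -0.256 -0.002] F [ 0.03   0.478 -0.793] w 62.956 gf 66.2
[[-0.07, 0.01, 0.05], [-0.003, -0.0, 0.0]] tcp [ 705. -233.   14.]
[[-0.11, 0.01, 0.09], [-0.003, -0.0, 0.0]] tcp [ 705. -233.   14.]
```

>>> drive_tool([
  [[-0.07,0,0.05],[0,0,0]],
  [[-0.1,0,0.08],[0,0,0]],
  [[-0.1,0,0.08],[0,0,0]],
  [[-0.1,0,0.08],[0,0,0]],
  [[-0.1,0,0.08],[0,0,0]],
  [[-0.1,0,0.08],[0,0,0]],
  [[-0.1,0,0.08],[0,0,0]],
  [[-0.1,0,0.08],[0,0,0]],
  [[-0.1,0,0.08],[0,0,0]],
  [[-0.1,0,0.08],[0,0,0]],
])

```text
time: 12.95
position: [704.5, -232.8, 14.5]
eef_rot: [-2.01, -1.546, -0.832]
force: [-1.7, -1.1, 5.6]
grip_width: 0.736
grip_force: 66.8
```

>>> drive_tool([
  [[0,0,0],[0,0,0]],
  [[0,0,0],[0,0,0]],
  [[0,0,0],[0,0,0]],
  [[0,0,0],[0,0,0]],
  [[0,0,0],[0,0,0]],
  [[0,0,-1],[0,0,0]],
  [[0,0,-3],[0,0,0]],
  [[0,0,-7],[0,0,0]],
  [[0,0,-12],[0,0,0]],
  [[0,0,-17],[0,0,0]],
], claw=1)

```text
time: 14.2
position: [673.0, -351.6, 136.4]
eef_rot: [-2.012, -1.546, -0.831]
force: [0.6, -0.3, -1.3]
grip_width: 1.001
grip_force: 0.0
```

Run:
```python
from h import *
st(); shot('wrist','w4')
```

```text
t 14.2 q [ 0.752  0.93  -0.13   1.394 -0.644  1.249  0.742] tcp [ 673.04  -351.589  136.409] psi 75.2 th 44.9 ytool [ 0.966 -0.257 -0.001] F [ 0.649 -0.344 -1.313] w 85.071 gf 0.0
```

View pics/w4.png

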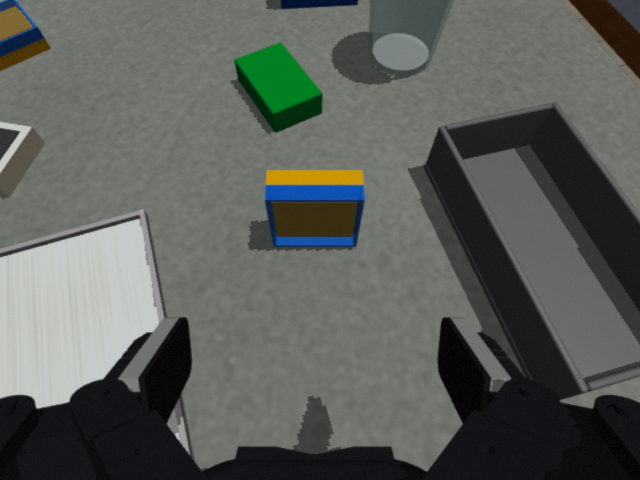

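The dish stands shut at (315,208), lid toward the camera, and nothing around it was disturbed. Next I'll regrasp from the base side.

Run:
```python
from h import *
P=[705.7,-228.7,32]
plan((P,75,10,-140),(P,-105,45,-80),(P,-105,45,-40),(P,-105,45,25))
```

```text
[[9.88, -0.21, 5.68], [0.006, -0.604, -0.002]] tcp [ 699. -252.  170.]
[[9.93, -0.28, 17.15], [0.005, -1.563, -0.004]] tcp [ 720. -174.   89.]
[[5.93, -0.28, 17.17], [0.005, -1.563, -0.004]] tcp [ 713. -201.   60.]
[[-0.57, -0.28, 17.22], [0.005, -1.563, -0.004]] tcp [ 701. -246.   14.]
```

>>> drive_tool([
  [[9.9,-0.2,5.7],[0,-0.604,0]],
  [[9.9,-0.2,5.7],[0,-0.604,0]],
  [[9.9,-0.2,5.7],[0,-0.604,0]],
  [[9.9,-0.2,5.7],[0,-0.604,0]],
  [[10.5,-0.3,12.5],[0,-1.1,0]],
  [[10.5,-0.3,12.5],[0,-1.1,0]],
  [[9.9,-0.3,17.1],[0,-1.563,0]],
  [[9.9,-0.3,17.1],[0,-1.563,0]],
  [[9.9,-0.3,17.1],[0,-1.563,0]],
  [[9.9,-0.3,17.1],[0,-1.563,0]],
])

```text
time: 15.5
position: [719.6, -162.3, 79.6]
eef_rot: [2.013, 1.557, -0.834]
force: [-0.1, 0.1, -1.0]
grip_width: 1.0
grip_force: 0.0
```

Run:
```python
from h import *
P=[705.7,-228.7,32]
st();plan((P,-105,45,-40),(P,-105,45,25)); shot('wrist','w5')
```

```text
t 15.5 q [-0.543  1.081  0.754  1.611  0.118  0.868 -0.377] tcp [ 719.563 -162.285   79.595] psi -105.1 th 44.7 ytool [ 0.967 -0.254 -0.007] F [-0.103  0.077 -1.009] w 85.023 gf 0.0
[[-1.45, 0.37, 4.15], [-0.002, -0.005, 0.008]] tcp [ 713. -201.   60.]
[[-1.48, 0.39, 10.65], [-0.002, -0.005, 0.008]] tcp [ 701. -246.   14.]
```

View pics/w5.png

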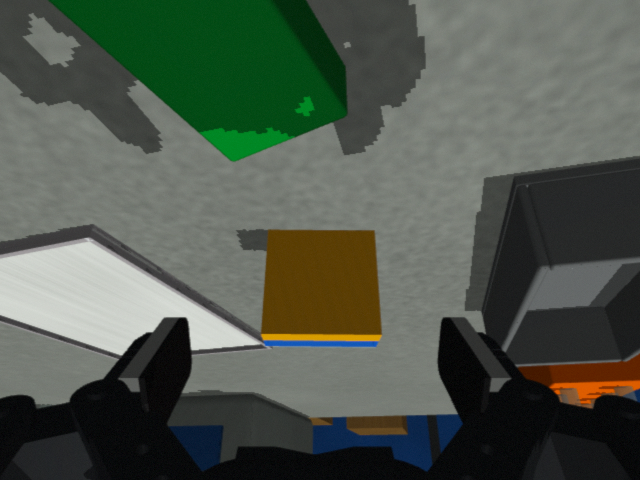

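Wrist view: the dish's base side faces the camera, centred at about (320,285). I'm closing in to grasp it.

>>> drive_tool([
  [[-1.4,0.37,4.1],[0,-0.005,0.008]],
  [[-1.5,0.37,4.1],[0,-0.005,0.008]],
  [[-1.5,0.37,4.1],[0,-0.005,0.008]],
  [[-1.5,0.38,6],[0,-0.005,0.008]],
  [[-1.5,0.38,8],[0,-0.005,0.008]],
  [[-1.5,0.38,9.5],[0,-0.005,0.008]],
  [[-1.5,0.39,10.2],[0,-0.005,0.008]],
  [[-1.5,0.39,10.6],[0,-0.005,0.008]],
  [[-1.5,0.39,10.6],[0,-0.005,0.008]],
  [[-1.5,0.39,10.6],[0,-0.005,0.008]],
])

```text
time: 16.8
position: [702.2, -246.5, 18.5]
eef_rot: [2.018, 1.542, -0.828]
force: [0.4, -0.2, 0.9]
grip_width: 1.007
grip_force: 0.0
```

Run:
```python
from h import *
P=[705.7,-228.7,32]
st();plan((P,-105,45,25))
```

```text
t 16.8 q [-0.443  1.152  0.744  1.664  0.128  0.695 -0.374] tcp [ 702.15  -246.517   18.484] psi -104.9 th 44.8 ytool [ 0.965 -0.261  0.004] F [ 0.378 -0.173  0.904] w 85.579 gf 0.0
[[0.32, -0.12, 0.26], [0.001, -0.003, -0.005]] tcp [ 701. -246.   14.]
```

>>> drive_tool([
  [[0.2,-0.1,0.2],[0,0,0]],
  [[0.2,-0.1,0.2],[0,0,0]],
  [[0.2,-0.1,0.2],[0,0,0]],
  [[0.2,-0.1,0.2],[0,0,0]],
  [[0.2,-0.1,0.2],[0,0,0]],
  [[0.2,-0.1,0.2],[0,0,0]],
  [[0.2,-0.1,0.2],[0,0,0]],
  [[0.2,-0.1,0.2],[0,0,0]],
  [[0.2,-0.1,0.2],[0,0,0]],
  [[0.2,-0.1,0.2],[0,0,0]],
], claw=-1, newtons=60)

```text
time: 18.05
position: [700.8, -246.7, 15.4]
eef_rot: [2.018, 1.541, -0.829]
force: [1.0, 1.5, 0.9]
grip_width: 0.739
grip_force: 65.6
```

Run:
```python
from h import *
st()
# where on the tray: tray centre, yaw
c=np.array([488.6,-323.4]); a=np.radians(4.27); ex=np.array([np.cos(a),np.sin(a)]); ey=np.array([-ex[1],ex[0]])
print('pile',c+50*ey,'roll',c-65*ey)
```

```text
t 18.05 q [-0.443  1.156  0.743  1.667  0.127  0.691 -0.376] tcp [ 700.776 -246.713   15.365] psi -105.0 th 44.8 ytool [ 0.965 -0.262  0.004] F [0.986 1.547 0.892] w 62.782 gf 65.6
pile [ 484.877 -273.539] roll [ 493.44 -388.22]
```

Run:
```python
from h import *
plan(([705,-230,120],-105,45),([610,-250,190],-95,3),([485,-274.6,120],94.3,45))
```

```text
[[-6.16, 0.01, -6.14], [0.001, -0.003, -0.005]] tcp [ 700. -247.  102.]
[[-12.58, -8.6, -8.65], [-0.07, 0.728, -0.168]] tcp [ 610. -251.  165.]
[[-10.92, -20.65, -1.52], [0.005, 1.552, -0.377]] tcp [ 484. -257.  102.]
```

>>> drive_tool([
  [[-6.2,0,-6.1],[0,0,0]],
  [[-6.2,0,-6.1],[0,0,0]],
  [[-12.6,-8.6,-8.7],[-0.07,0.728,-0.168]],
  [[-12.6,-8.6,-8.7],[-0.07,0.728,-0.168]],
  [[-12.6,-8.6,-8.7],[-0.07,0.728,-0.168]],
  [[-12.6,-8.6,-8.7],[-0.07,0.728,-0.168]],
  [[-12.6,-20.7,-4.5],[0.005,1.552,-0.377]],
  [[-12.6,-20.7,-4.5],[0.005,1.552,-0.377]],
  [[-12.6,-20.7,-4.5],[0.005,1.552,-0.377]],
  [[-12.6,-20.7,-4.5],[0.005,1.552,-0.377]],
])

```text
time: 19.3
position: [483.6, -249.1, 136.2]
eef_rot: [-1.803, -1.881, -0.591]
force: [0.3, 0.7, -2.4]
grip_width: 0.737
grip_force: 66.3
```

Run:
```python
from h import *
st(); plan(([485,-274.6,100],94.3,45),([485,-274.6,45],94.3,45))
```

```text
t 19.3 q [ 0.754  0.723 -0.168  1.848 -0.445  1.047  0.965] tcp [ 483.646 -249.1    136.238] psi 93.4 th 36.9 ytool [ 0.999  0.046 -0.011] F [ 0.255  0.741 -2.419] w 62.637 gf 66.3
[[-3.87, 0.02, 3.84], [0.011, 0.141, -0.029]] tcp [ 484. -257.   82.]
[[-7.17, 0.08, 8.23], [0.011, 0.141, -0.029]] tcp [ 484. -257.   27.]
```

>>> drive_tool([
  [[-3.9,0,3.8],[0.011,0.141,-0.029]],
  [[-3.9,0,3.8],[0.011,0.141,-0.029]],
  [[-3.9,0,3.8],[0.011,0.141,-0.029]],
  [[-5.5,0.05,6],[0.011,0.141,-0.029]],
  [[-6.6,0.08,7.5],[0.011,0.141,-0.029]],
  [[-7.2,0.08,8.2],[0.011,0.141,-0.029]],
  [[-7.2,0.08,8.2],[0.011,0.141,-0.029]],
  [[-7.2,0.08,8.2],[0.011,0.141,-0.029]],
  [[-7.2,0.08,8.2],[0.011,0.141,-0.029]],
  [[-7.2,0.08,8.2],[0.011,0.141,-0.029]],
])

```text
time: 20.55
position: [485.4, -257.0, 26.8]
eef_rot: [-1.686, -1.82, -0.692]
force: [-0.5, 0.2, -0.7]
grip_width: 0.737
grip_force: 66.2
```

Run:
```python
from h import *
st(); plan(([485,-274.6,34],94.3,45),([485,-274.6,27.5],94.3,45)); shot('wrist','w6')
```

```text
t 20.55 q [ 0.811  0.946 -0.201  1.785 -0.463  1.029  1.089] tcp [ 485.412 -257.049   26.78 ] psi 94.5 th 44.7 ytool [ 0.997  0.077 -0.001] F [-0.51   0.245 -0.673] w 62.612 gf 66.2
[[-0.72, -0.17, 0.76], [-0.002, 0.005, 0.0]] tcp [ 484. -257.   16.]
[[-1.18, -0.17, 1.22], [-0.002, 0.005, 0.0]] tcp [ 484. -257.   10.]
```

View pics/w6.png

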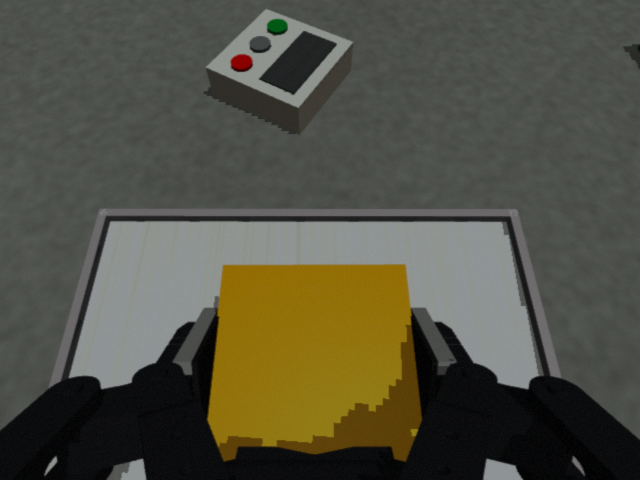

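The dish is base up and level with the tray edges, its top face spanning (222–407, 265). I'm lowering it now.

>>> drive_tool([
  [[-0.7,-0.17,0.75],[0,0.005,0]],
  [[-0.7,-0.17,0.75],[0,0.005,0]],
  [[-0.9,-0.17,0.95],[0,0.005,0]],
  [[-1.05,-0.17,1.1],[0,0.005,0]],
  [[-1.15,-0.17,1.18],[0,0.005,0]],
  [[-1.18,-0.17,1.22],[0,0.005,0]],
  [[-1.21,-0.17,1.25],[0,0.005,0]],
  [[-1.23,-0.17,1.27],[0,0.005,0]],
  [[-1.23,-0.17,1.27],[0,0.005,0]],
  [[-1.23,-0.17,1.27],[0,0.005,0]],
])

```text
time: 21.85
position: [483.6, -256.8, 10.7]
eef_rot: [-1.681, -1.816, -0.697]
force: [-1.6, -2.9, 13.1]
grip_width: 0.736
grip_force: 67.8
```

Run:
```python
from h import *
st(); plan(([485,-274.6,26.5],94.3,45))
```

```text
t 21.85 q [ 0.815  0.972 -0.203  1.784 -0.464  1.014  1.102] tcp [ 483.616 -256.752   10.733] psi 94.5 th 45.1 ytool [ 0.997  0.077 -0.001] F [-1.606 -2.901 13.103] w 62.566 gf 67.8
[[-0.15, 0.0, 0.12], [-0.002, -0.001, 0.001]] tcp [ 484. -257.    9.]
```

>>> drive_tool([
  [[0,0,0],[0,0,0]],
  [[0,0,0],[0,0,0]],
  [[0,0,0],[0,0,0]],
  [[0,0,0],[0,0,0]],
  [[0,0,0],[0,0,0]],
  [[0,0,-1],[0,0,0]],
  [[0,0,-3],[0,0,0]],
  [[0,0,-7],[0,0,0]],
  [[0,0,-12],[0,0,0]],
  [[0,0,-18],[0,0,0]],
], claw=1)

```text
time: 23.1
position: [493.3, -384.6, 137.7]
eef_rot: [-1.682, -1.816, -0.695]
force: [1.3, -0.0, 0.0]
grip_width: 1.0
grip_force: 0.0
```

```bash
cat >> h.py <<'E'
def dishes(save=None):
    im,c,T=shot('top',save); h=hsv(im); H,S,V=h[...,0],h[...,1],h[...,2]
    m=((H>8)&(H<22)&(S>90)&(V>60))|((H>105)&(H<135)&(S>60)&(V>40))
    m[:200]=0; m[350:]=0; m[:,:100]=0; m[:,400:]=0
    m=cv2.morphologyEx(m.astype(np.uint8),cv2.MORPH_CLOSE,np.ones((3,3)))
    for b in blobs(m,c,T,26): print('dish',b[0],round(b[1],1),round(b[2],1),'yaw %.1f'%b[3],b[4])
def pile(ztop,save=None):
    """amber top of the pile seen by the wrist camera"""
    im,c,T=shot('wrist',save); h=hsv(im); H,S,V=h[...,0],h[...,1],h[...,2]
    m=((H>14)&(H<28)&(S>150)&(V>60)).astype(np.uint8); m[440:]=0
    m=cv2.morphologyEx(m,cv2.MORPH_OPEN,np.ones((5,5)))
    for b in blobs(m,c,T,ztop,2000): print('pile top',b[0],round(b[1],1),round(b[2],1),'yaw %.1f'%b[3],b[4])
E
python3 - <<'E'
from h import *
st(); pile(30,'w7'); dishes('top1')
E
```

```text
t 23.1 q [ 0.885  0.885 -0.143  1.511 -0.389  1.389  1.035] tcp [ 493.315 -384.626  137.737] psi 94.6 th 45.0 ytool [ 0.997  0.078 -0.002] F [ 1.264 -0.011  0.034] w 84.965 gf 0.0
pile top [ 485.075 -273.06 ] 64.1 64.4 yaw 4.4 [314.605 223.799]
dish [451.536 191.176] 64.3 64.9 yaw 72.0 [254.414 310.847]
dish [454.272  58.77 ] 64.4 64.5 yaw 25.0 [304.77  308.425]
dish [718.794 281.971] 67.6 44.4 yaw 88.4 [216.941 207.059]
```

View pics/w7.png

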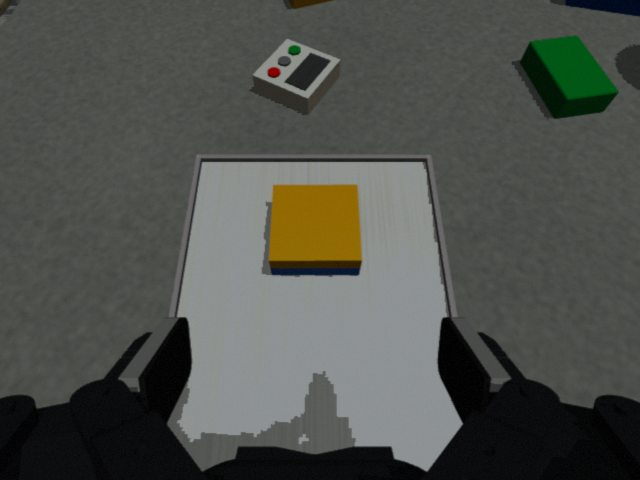

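Dish 1 is on the tray at (485,−273), base up, yaw 4.4°, lid shut. Next is dish B at (454,59), yaw 25°.

Run:
```python
from h import *
plan(([480,-130,220],-120,1),([454.3,58.8,120],-155,45))
```

```text
[[22.42, 0.44, 14.34], [-0.224, -0.77, 0.569]] tcp [ 480. -130.  195.]
[[29.09, -2.41, 33.85], [0.009, -1.353, 1.324]] tcp [438.  51. 102.]
```

>>> drive_tool([
  [[22.4,0.4,14.3],[-0.224,-0.77,0.569]],
  [[22.4,0.4,14.3],[-0.224,-0.77,0.569]],
  [[22.4,0.4,14.3],[-0.224,-0.77,0.569]],
  [[22.4,0.4,14.3],[-0.224,-0.77,0.569]],
  [[22.4,0.4,14.3],[-0.224,-0.77,0.569]],
  [[29.1,-2.4,33.8],[0.009,-1.353,1.324]],
  [[29.1,-2.4,33.8],[0.009,-1.353,1.324]],
  [[29.1,-2.4,33.8],[0.009,-1.353,1.324]],
  [[29.1,-2.4,33.8],[0.009,-1.353,1.324]],
  [[29.1,-2.4,33.8],[0.009,-1.353,1.324]],
])

```text
time: 24.45
position: [433.9, 62.7, 101.7]
eef_rot: [2.764, 0.864, -0.908]
force: [0.7, -1.8, -0.2]
grip_width: 1.0
grip_force: 0.0
```

```bash
cat >> h.py <<'E'
def lid(z=26,save=None):
    im,c,T=shot('wrist',save); h=hsv(im); H,S,V=h[...,0],h[...,1],h[...,2]
    m=((H>105)&(H<118)&(S>100)&(V>120)).astype(np.uint8)
    for b in blobs(cv2.morphologyEx(m,cv2.MORPH_CLOSE,np.ones((5,5))),c,T,z,500): print('lid',b[0],round(b[1],1),round(b[2],1),'yaw %.1f'%b[3],b[4])
E
python3 - <<'E'
from h import *
st(); plan(([454.3,58.8,80],-155,45),([454.3,58.8,45],-155,45)); lid(save='w8'); dishes()
E
```

```text
t 24.45 q [-0.635  0.782  0.47   1.997 -0.183  1.039 -1.01 ] tcp [433.921  62.707 101.71 ] psi -152.5 th 35.3 ytool [ 0.549 -0.833 -0.073] F [ 0.693 -1.775 -0.207] w 84.994 gf 0.0
[[2.0, 1.47, 3.29], [0.039, -0.167, 0.159]] tcp [438.  51.  62.]
[[4.0, 1.73, 6.15], [0.039, -0.167, 0.159]] tcp [438.  51.  27.]
lid [454.608  60.084] 63.9 64.0 yaw 24.6 [357.503 145.412]
lid [445.643 178.491] 33.8 62.6 yaw 72.7 [85.87  51.723]
dish [447.589  57.821] 51.2 62.5 yaw 28.3 [305.583 311.111]
dish [449.683 184.276] 49.5 66.7 yaw 72.6 [257.607 312.31 ]
dish [718.794 281.971] 67.6 44.4 yaw 88.4 [216.941 207.059]
```

>>> drive_tool([
  [[1.5,1.47,2.5],[0.039,-0.167,0.159]],
  [[1.5,1.47,2.5],[0.039,-0.167,0.159]],
  [[2,1.5,3.3],[0.039,-0.167,0.159]],
  [[4,1.73,6.1],[0.039,-0.167,0.159]],
  [[4,1.73,6.1],[0.039,-0.167,0.159]],
  [[4,1.73,6.1],[0.039,-0.167,0.159]],
  [[4,1.73,6.1],[0.039,-0.167,0.159]],
  [[4,1.73,6.1],[0.039,-0.167,0.159]],
  [[4,1.73,6.1],[0.039,-0.167,0.159]],
  [[4,1.73,6.1],[0.039,-0.167,0.159]],
])

```text
time: 25.8
position: [440.4, 46.8, 29.0]
eef_rot: [2.701, 0.592, -1.109]
force: [0.1, 0.7, 0.8]
grip_width: 1.0
grip_force: 0.0
```

Run:
```python
from h import *
st(); plan(([454.4,59.3,24.5],-155.2,45)); lid()
```

```text
t 25.8 q [-0.6    0.989  0.486  1.903 -0.23   1.112 -1.104] tcp [440.38   46.754  28.996] psi -155.3 th 44.6 ytool [ 0.418 -0.908 -0.   ] F [0.115 0.691 0.82 ] w 85.036 gf 0.0
[[1.58, -0.55, 1.56], [-0.001, -0.006, -0.001]] tcp [438.  52.   7.]
lid [455.642  60.248] 63.5 63.8 yaw 24.7 [295.824 280.216]
```

>>> drive_tool([
  [[0.2,-0.55,0.2],[0,-0.006,0]],
  [[0.6,-0.55,0.6],[0,-0.006,0]],
  [[1,-0.55,1],[0,-0.006,0]],
  [[1.4,-0.55,1.4],[0,-0.006,0]],
  [[1.6,-0.55,1.56],[0,-0.006,0]],
  [[1.6,-0.55,1.56],[0,-0.006,0]],
  [[1.6,-0.55,1.56],[0,-0.006,0]],
  [[1.6,-0.55,1.56],[0,-0.006,0]],
  [[1.6,-0.55,1.56],[0,-0.006,0]],
  [[1.6,-0.55,1.56],[0,-0.006,0]],
])

```text
time: 27.1
position: [438.4, 51.9, 6.7]
eef_rot: [2.696, 0.591, -1.117]
force: [-0.3, -0.9, 0.2]
grip_width: 0.999
grip_force: 0.0
```

Run:
```python
from h import *
st(); plan(([455,59.8,24],-155.2,45))
```

```text
t 27.1 q [-0.6    1.024  0.471  1.898 -0.246  1.09  -1.108] tcp [438.448  51.914   6.658] psi -155.3 th 45.0 ytool [ 0.418 -0.908 -0.   ] F [-0.27  -0.862  0.218] w 84.901 gf 0.0
[[0.07, -0.02, -0.02], [-0.001, -0.0, -0.001]] tcp [439.  52.   6.]
```

>>> drive_tool([
  [[0,0,0],[0,0,0]],
  [[0,0,0],[0,0,0]],
  [[0,0,0],[0,0,0]],
  [[0,0,0],[0,0,0]],
  [[0,0,0],[0,0,0]],
  [[0,0,0],[0,0,0]],
  [[0,0,0],[0,0,0]],
  [[0,0,0],[0,0,0]],
  [[0,0,0],[0,0,0]],
  [[0,0,0],[0,0,0]],
], claw=-1, newtons=60)

```text
time: 28.35
position: [438.6, 51.9, 6.8]
eef_rot: [2.696, 0.591, -1.117]
force: [1.8, 0.7, 5.5]
grip_width: 0.735
grip_force: 65.8
```

Run:
```python
from h import *
st(); plan(([455,59.8,120],-155.2,45),([600,-130,200],-125,3),([700,-250,140],75,45))
```

```text
t 28.35 q [-0.6    1.024  0.471  1.898 -0.246  1.09  -1.108] tcp [438.551  51.908   6.817] psi -155.3 th 45.0 ytool [ 0.418 -0.908 -0.   ] F [1.782 0.739 5.544] w 62.486 gf 65.8
[[-6.71, -0.03, -6.79], [-0.001, -0.0, -0.001]] tcp [439.  52. 102.]
[[-6.98, 23.34, -16.81], [-0.22, 0.715, -0.494]] tcp [ 599. -131.  175.]
[[0.5, 37.0, -16.83], [-0.0, 1.46, -0.969]] tcp [ 705. -233.  122.]
```

>>> drive_tool([
  [[-6.7,0,-6.8],[0,0,0]],
  [[-6.7,0,-6.8],[0,0,0]],
  [[-7,23.3,-16.8],[-0.22,0.715,-0.494]],
  [[-7,23.3,-16.8],[-0.22,0.715,-0.494]],
  [[-7,23.3,-16.8],[-0.22,0.715,-0.494]],
  [[-7,23.3,-16.8],[-0.22,0.715,-0.494]],
  [[-7,23.3,-16.8],[-0.22,0.715,-0.494]],
  [[0.5,37,-16.8],[0,1.46,-0.969]],
  [[0.5,37,-16.8],[0,1.46,-0.969]],
  [[0.5,37,-16.8],[0,1.46,-0.969]],
])

```text
time: 29.6
position: [706.0, -232.4, 122.5]
eef_rot: [-2.395, -1.548, -0.459]
force: [1.8, 1.7, -2.5]
grip_width: 0.737
grip_force: 66.2
```

Run:
```python
from h import *
st(); plan(([700,-250,110],75,45),([700,-250,40],75,45))
```

```text
t 29.6 q [ 0.475  0.774 -0.103  1.618 -0.455  0.84   0.299] tcp [ 706.02  -232.422  122.477] psi 71.5 th 23.3 ytool [ 0.914 -0.403 -0.04 ] F [ 1.771  1.701 -2.473] w 62.604 gf 66.2
[[-1.28, 0.01, 2.73], [0.053, 0.377, -0.15]] tcp [ 705. -233.   92.]
[[-4.03, 0.29, 9.16], [0.053, 0.377, -0.15]] tcp [ 705. -233.   22.]
```

>>> drive_tool([
  [[-1.3,0,2.7],[0.053,0.377,-0.15]],
  [[-1.3,0,2.7],[0.053,0.377,-0.15]],
  [[-1.3,0,2.7],[0.053,0.377,-0.15]],
  [[-1.3,0,2.7],[0.053,0.377,-0.15]],
  [[-2.5,0.15,5.6],[0.053,0.377,-0.15]],
  [[-3.5,0.25,8],[0.053,0.377,-0.15]],
  [[-4,0.29,9.1],[0.053,0.377,-0.15]],
  [[-4,0.29,9.1],[0.053,0.377,-0.15]],
  [[-4,0.29,9.1],[0.053,0.377,-0.15]],
  [[-4,0.29,9.1],[0.053,0.377,-0.15]],
])

```text
time: 30.85
position: [702.9, -234.3, 23.4]
eef_rot: [-2.022, -1.543, -0.827]
force: [0.9, 0.8, -0.1]
grip_width: 0.743
grip_force: 66.2
```

Run:
```python
from h import *
st(); plan(([700,-250,36],75,45),([700,-250,31.5],75,45))
```

```text
t 30.85 q [ 0.739  1.033 -0.349  1.546 -0.584  0.905  0.693] tcp [ 702.852 -234.29    23.393] psi 74.9 th 44.6 ytool [ 0.965 -0.263 -0.002] F [ 0.907  0.833 -0.078] w 63.146 gf 66.2
[[-0.23, 0.13, 0.49], [0.001, 0.007, -0.005]] tcp [ 705. -233.   18.]
[[-0.55, 0.13, 0.81], [0.001, 0.007, -0.005]] tcp [ 705. -233.   14.]
```

>>> drive_tool([
  [[-0.1,0.13,0.2],[0,0.007,-0.005]],
  [[-0.23,0.13,0.49],[0,0.007,-0.005]],
  [[-0.35,0.13,0.6],[0,0.007,-0.005]],
  [[-0.42,0.13,0.68],[0,0.007,-0.005]],
  [[-0.48,0.13,0.74],[0,0.007,-0.005]],
  [[-0.52,0.13,0.78],[0,0.007,-0.005]],
  [[-0.52,0.13,0.78],[0,0.007,-0.005]],
  [[-0.52,0.13,0.78],[0,0.007,-0.005]],
  [[-0.52,0.13,0.78],[0,0.007,-0.005]],
  [[-0.52,0.13,0.78],[0,0.007,-0.005]],
])

```text
time: 32.1
position: [704.0, -232.5, 15.2]
eef_rot: [-2.012, -1.544, -0.836]
force: [-5.0, -2.6, 12.5]
grip_width: 0.737
grip_force: 67.7
```

Run:
```python
from h import *
st(); plan(([700,-250,31.5],75,45))
```

```text
t 32.1 q [ 0.742  1.048 -0.355  1.542 -0.586  0.902  0.705] tcp [ 703.968 -232.473   15.234] psi 75.0 th 45.1 ytool [ 0.966 -0.259 -0.   ] F [-5.037 -2.609 12.461] w 62.631 gf 67.7
[[-0.12, 0.07, 0.08], [0.0, -0.002, -0.0]] tcp [ 705. -233.   14.]
```

Contact is at 12 N, so I'll release, back off and check.

>>> drive_tool([
  [[0,0,0],[0,0,0]],
  [[0,0,0],[0,0,0]],
  [[0,0,0],[0,0,0]],
  [[0,0,0],[0,0,0]],
  [[0,0,0],[0,0,0]],
  [[0,0,-1],[0,0,0]],
  [[0,0,-3],[0,0,0]],
  [[0,0,-7],[0,0,0]],
  [[0,0,-12],[0,0,0]],
  [[0,0,-17],[0,0,0]],
], claw=1)

```text
time: 33.35
position: [672.1, -351.2, 135.6]
eef_rot: [-2.015, -1.544, -0.834]
force: [-0.2, 0.2, -0.5]
grip_width: 0.999
grip_force: 0.0
```

```bash
cat >> h.py <<'E'
def stand(save=None):
    """standing dish, top edge wall at z=64 as seen from the lid side: amber strip beside bright blue strip"""
    im,c,T=shot('wrist',save); h=hsv(im); H,S,V=h[...,0],h[...,1],h[...,2]
    m=(((H>105)&(H<120)&(S>100)&(V>100))|((H>14)&(H<28)&(S>150)&(V>170))).astype(np.uint8)
    for b in blobs(m,c,T,64,500): print('top wall z64',b[0],round(b[1],1),round(b[2],1),'yaw %.1f'%b[3],b[4])
    a=((H>14)&(H<28)&(S>150)&(V>170)).astype(np.uint8)
    for b in blobs(a,c,T,64,300): print('amber strip (12 wide)',b[0],round(b[1],1),round(b[2],1),'yaw %.1f'%b[3],b[4])
E
python3 - <<'E'
from h import *
st(); stand('w9')
P=[705.7,-228.7,32]
plan((P,75,10,-140),(P,-105,25,-110),(P,-105,45,-80))
E
```

```text
t 33.35 q [ 0.841  0.943 -0.301  1.392 -0.521  1.193  0.647] tcp [ 672.109 -351.179  135.647] psi 74.9 th 44.9 ytool [ 0.966 -0.26   0.   ] F [-0.155  0.195 -0.513] w 84.909 gf 0.0
top wall z64 [ 518.417 -283.135] 14.7 55.6 yaw 4.3 [ 13.699 322.839]
top wall z64 [ 691.959 -277.177] 6.3 47.7 yaw 75.0 [313.971 239.935]
top wall z64 [ 701.493 -242.367] 11.1 64.8 yaw 75.0 [314.244 191.031]
top wall z64 [ 704.681 -230.235] 10.8 64.2 yaw 75.0 [314.009 175.56 ]
amber strip (12 wide) [ 518.417 -283.135] 14.7 55.6 yaw 4.3 [ 13.699 322.839]
amber strip (12 wide) [ 704.681 -230.235] 10.8 64.2 yaw 75.0 [314.009 175.56 ]
[[9.91, -0.17, 5.61], [0.009, -0.604, -0.004]] tcp [ 699. -252.  170.]
[[12.27, -0.25, 13.3], [0.008, -1.215, -0.007]] tcp [ 718. -184.  132.]
[[9.96, -0.28, 17.07], [0.007, -1.564, -0.008]] tcp [ 720. -174.   89.]
```

View pics/w9.png

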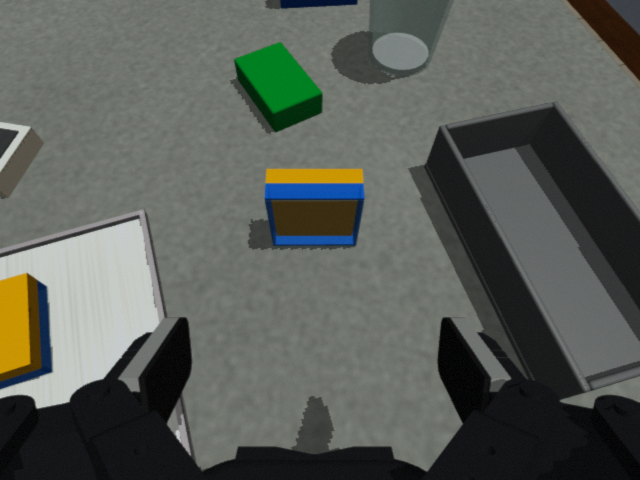

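The second dish stands shut at (314,205), and the amber and blue strips measure as expected. I'm swinging over to its base side.

>>> drive_tool([
  [[9.9,-0.2,5.6],[0,-0.604,0]],
  [[9.9,-0.2,5.6],[0,-0.604,0]],
  [[9.9,-0.2,5.6],[0,-0.604,0]],
  [[9.9,-0.2,5.6],[0,-0.604,0]],
  [[11,-0.3,12.5],[0,-1.1,0]],
  [[11,-0.3,12.5],[0,-1.1,0]],
  [[10,-0.3,17.1],[0,-1.564,0]],
  [[10,-0.3,17.1],[0,-1.564,0]],
  [[10,-0.3,17.1],[0,-1.564,0]],
  [[10,-0.3,17.1],[0,-1.564,0]],
])

```text
time: 34.65
position: [719.4, -161.5, 79.9]
eef_rot: [2.016, 1.552, -0.834]
force: [-0.7, 0.3, -0.3]
grip_width: 1.003
grip_force: 0.0
```

Run:
```python
from h import *
P=[705.7,-227,32]
st();plan((P,-105,45,-40),(P,-105,45,25))
```

```text
t 34.65 q [-0.479  1.03   0.612  1.605  0.278  0.901 -0.521] tcp [ 719.433 -161.507   79.912] psi -105.2 th 44.8 ytool [ 0.966 -0.258 -0.005] F [-0.659  0.253 -0.293] w 85.221 gf 0.0
[[-1.36, 0.37, 4.11], [-0.003, -0.004, 0.004]] tcp [ 713. -200.   60.]
[[-1.38, 0.39, 10.61], [-0.003, -0.004, 0.004]] tcp [ 701. -244.   14.]
```

>>> drive_tool([
  [[-1.4,0.37,4.1],[0,-0.004,0.004]],
  [[-1.4,0.37,4.1],[0,-0.004,0.004]],
  [[-1.4,0.37,5.5],[0,-0.004,0.004]],
  [[-1.4,0.38,7.5],[0,-0.004,0.004]],
  [[-1.4,0.38,9.3],[0,-0.004,0.004]],
  [[-1.4,0.39,10.2],[0,-0.004,0.004]],
  [[-1.4,0.39,10.6],[0,-0.004,0.004]],
  [[-1.4,0.39,10.6],[0,-0.004,0.004]],
  [[-1.4,0.39,10.6],[0,-0.004,0.004]],
  [[-1.4,0.39,10.6],[0,-0.004,0.004]],
])

```text
time: 35.9
position: [702.0, -244.9, 17.8]
eef_rot: [2.018, 1.542, -0.829]
force: [0.8, 0.9, 0.4]
grip_width: 1.001
grip_force: 0.0
```

Run:
```python
from h import *
st();plan(([705.7,-227,32],-105,45,25))
```

```text
t 35.9 q [-0.385  1.105  0.619  1.66   0.307  0.728 -0.53 ] tcp [ 701.989 -244.935   17.846] psi -105.0 th 44.8 ytool [ 0.965 -0.262  0.003] F [0.782 0.907 0.424] w 85.110 gf 0.0
[[0.29, -0.11, 0.21], [0.0, -0.003, -0.004]] tcp [ 701. -244.   14.]
```

>>> drive_tool([
  [[0.25,-0.1,0.2],[0,-0.003,-0.004]],
  [[0.25,-0.1,0.2],[0,-0.003,-0.004]],
  [[0.25,-0.1,0.2],[0,-0.003,-0.004]],
  [[0.25,-0.1,0.2],[0,-0.003,-0.004]],
  [[0.25,-0.1,0.2],[0,-0.003,-0.004]],
  [[0.25,-0.1,0.2],[0,-0.003,-0.004]],
  [[0.25,-0.1,0.2],[0,-0.003,-0.004]],
  [[0.25,-0.1,0.2],[0,-0.003,-0.004]],
  [[0.25,-0.1,0.2],[0,-0.003,-0.004]],
  [[0.25,-0.1,0.2],[0,-0.003,-0.004]],
], claw=-1, newtons=60)

```text
time: 37.15
position: [700.7, -244.8, 14.4]
eef_rot: [2.014, 1.545, -0.834]
force: [0.5, 0.0, -0.2]
grip_width: 0.737
grip_force: 65.4
```

Run:
```python
from h import *
st(); M=pose(); pad=M[:3,3]-25*M[:3,2]; print('pad',pad)
plan(([705,-229,120],-105,45),([610,-250,200],-95,3),([485,-274,130],94.4,45))
```

```text
t 37.15 q [-0.387  1.111  0.619  1.662  0.308  0.725 -0.532] tcp [ 700.685 -244.81    14.382] psi -105.0 th 45.0 ytool [ 0.966 -0.259 -0.   ] F [ 0.477  0.046 -0.246] w 62.674 gf 65.4
pad [ 705.275 -227.74    32.061]
[[-6.31, 0.01, -6.13], [-0.001, -0.0, -0.0]] tcp [ 700. -246.  102.]
[[-13.47, -8.6, -9.25], [-0.073, 0.731, -0.164]] tcp [ 610. -251.  175.]
[[-11.69, -20.66, -2.15], [-0.0, 1.554, -0.376]] tcp [ 484. -256.  112.]
```

>>> drive_tool([
  [[-6.3,0,-6.1],[0,0,0]],
  [[-6.3,0,-6.1],[0,0,0]],
  [[-13.5,-8.6,-9.3],[-0.073,0.731,-0.164]],
  [[-13.5,-8.6,-9.3],[-0.073,0.731,-0.164]],
  [[-13.5,-8.6,-9.3],[-0.073,0.731,-0.164]],
  [[-13.5,-8.6,-9.3],[-0.073,0.731,-0.164]],
  [[-13,-20.7,-4.5],[0,1.554,-0.376]],
  [[-13,-20.7,-4.5],[0,1.554,-0.376]],
  [[-13,-20.7,-4.5],[0,1.554,-0.376]],
  [[-13,-20.7,-4.5],[0,1.554,-0.376]],
])

```text
time: 38.4
position: [483.4, -250.5, 139.1]
eef_rot: [-1.801, -1.882, -0.591]
force: [1.6, 0.3, -0.4]
grip_width: 0.735
grip_force: 66.2
```

Run:
```python
from h import *
st(); plan(([485.1,-273.2,110],94.4,45),([485.1,-273.2,64],94.4,45))
```

```text
t 38.4 q [ 0.831  0.731 -0.286  1.839 -0.369  1.032  0.882] tcp [ 483.381 -250.468  139.052] psi 93.5 th 37.0 ytool [ 0.999  0.048 -0.011] F [ 1.615  0.251 -0.365] w 62.477 gf 66.2
[[-3.22, 0.06, 3.43], [0.011, 0.14, -0.029]] tcp [ 484. -256.   92.]
[[-5.98, 0.11, 7.1], [0.011, 0.14, -0.029]] tcp [ 484. -256.   46.]
```

>>> drive_tool([
  [[-3.2,0,3.4],[0.011,0.14,-0.029]],
  [[-3.2,0,3.4],[0.011,0.14,-0.029]],
  [[-4.3,0.05,5],[0.011,0.14,-0.029]],
  [[-5.5,0.1,6.5],[0.011,0.14,-0.029]],
  [[-6,0.1,7.1],[0.011,0.14,-0.029]],
  [[-6,0.1,7.1],[0.011,0.14,-0.029]],
  [[-6,0.1,7.1],[0.011,0.14,-0.029]],
  [[-6,0.1,7.1],[0.011,0.14,-0.029]],
  [[-6,0.1,7.1],[0.011,0.14,-0.029]],
  [[-6,0.1,7.1],[0.011,0.14,-0.029]],
])

```text
time: 39.65
position: [485.4, -255.0, 45.4]
eef_rot: [-1.684, -1.821, -0.691]
force: [-0.4, 0.3, -0.8]
grip_width: 0.739
grip_force: 66.2
```

Run:
```python
from h import *
st(); plan(([485.1,-273.2,57],94.4,45),([485.1,-273.2,54],94.4,45))
```

```text
t 39.65 q [ 0.876  0.93  -0.311  1.784 -0.38   1.024  0.99 ] tcp [ 485.407 -254.959   45.448] psi 94.6 th 44.7 ytool [ 0.997  0.078 -0.001] F [-0.392  0.28  -0.785] w 62.774 gf 66.2
[[-0.47, -0.17, 0.4], [-0.002, 0.005, 0.0]] tcp [ 484. -256.   39.]
[[-0.68, -0.17, 0.61], [-0.002, 0.005, 0.0]] tcp [ 484. -256.   36.]
```

>>> drive_tool([
  [[-0.2,-0.17,0.1],[0,0.005,0]],
  [[-0.4,-0.17,0.3],[0,0.005,0]],
  [[-0.47,-0.17,0.4],[0,0.005,0]],
  [[-0.54,-0.17,0.47],[0,0.005,0]],
  [[-0.61,-0.17,0.54],[0,0.005,0]],
  [[-0.68,-0.17,0.61],[0,0.005,0]],
  [[-0.68,-0.17,0.61],[0,0.005,0]],
  [[-0.68,-0.17,0.61],[0,0.005,0]],
  [[-0.68,-0.17,0.61],[0,0.005,0]],
  [[-0.68,-0.17,0.61],[0,0.005,0]],
])

```text
time: 40.9
position: [483.8, -255.4, 37.7]
eef_rot: [-1.68, -1.817, -0.696]
force: [-1.6, -1.6, 11.3]
grip_width: 0.734
grip_force: 67.5
```

Run:
```python
from h import *
st(); plan(([485.1,-273.2,53.5],94.4,45),([485.1,-273.2,53],94.4,45))
```

```text
t 40.9 q [ 0.88   0.944 -0.312  1.783 -0.38   1.019  0.998] tcp [ 483.791 -255.437   37.714] psi 94.6 th 45.1 ytool [ 0.997  0.079 -0.001] F [-1.623 -1.609 11.286] w 62.372 gf 67.5
[[-0.14, -0.01, 0.12], [-0.002, -0.001, 0.001]] tcp [ 484. -256.   36.]
[[-0.18, -0.01, 0.16], [-0.002, -0.001, 0.001]] tcp [ 484. -256.   35.]
```

>>> drive_tool([
  [[0,0,0],[0,0,0]],
  [[0,0,0],[0,0,0]],
  [[0,0,0],[0,0,0]],
  [[0,0,0],[0,0,0]],
  [[0,0,0],[0,0,0]],
  [[0,0,-1],[0,0,0]],
  [[0,0,-3],[0,0,0]],
  [[0,0,-7],[0,0,0]],
  [[0,0,-12],[0,0,0]],
  [[0,0,-16],[0,0,0]],
], claw=1)

```text
time: 42.15
position: [492.7, -370.4, 151.3]
eef_rot: [-1.683, -1.818, -0.694]
force: [0.3, 0.4, -0.4]
grip_width: 0.997
grip_force: 0.0
```

Run:
```python
from h import *
st(); pile(56,'w10'); dishes()
plan(([480,-130,220],-120,1))
```

```text
t 42.15 q [ 0.943  0.866 -0.267  1.534 -0.329  1.361  0.953] tcp [ 492.712 -370.415  151.333] psi 94.5 th 44.9 ytool [ 0.997  0.078 -0.001] F [ 0.29   0.418 -0.394] w 84.780 gf 0.0
pile top [ 482.337 -275.63 ] 70.3 69.6 yaw 4.5 [308.066 234.449]
dish [451.411 191.514] 64.3 64.9 yaw 72.6 [253.8   310.755]
dish [718.794 281.968] 67.6 44.4 yaw 88.4 [216.897 207.029]
[[20.3, 0.46, 14.03], [-0.226, -0.772, 0.571]] tcp [ 480. -130.  195.]
```

View pics/w10.png

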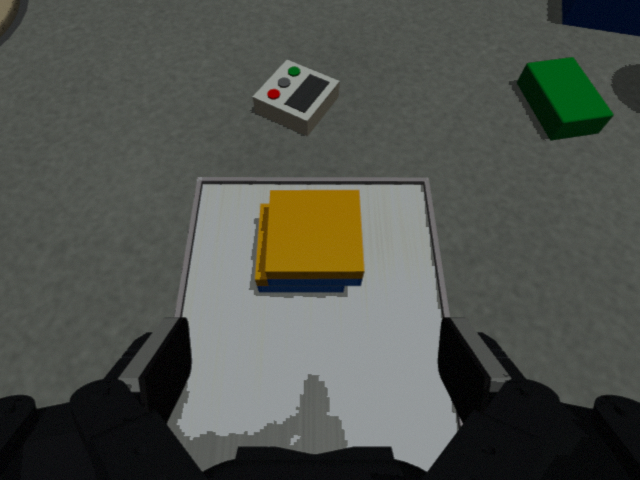

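Run:
```python
from h import *
c,T=cam('wrist',pose())
print('top',ray(c,T,[(270,190),(360,190),(363.5,272),(267.5,272)],56)[:,:2], ray(c,T,[(270,190),(360,190),(363.5,272),(267.5,272)],56)[:,:2].mean(0))
im=cv2.imread('pics/w10.png'); cv2.imwrite('pics/w10c.png',cv2.resize(im[170:310,230:390],None,fx=4,fy=4,interpolation=cv2.INTER_NEAREST))
print('low left edge',ray(c,T,[(261,205),(256,286)],30)[:,:2], 'low front base',ray(c,T,[(258,292),(345,292)],4)[:,:2])
```

```text
top [[ 452.374 -245.992]
 [ 517.053 -241.011]
 [ 520.937 -305.563]
 [ 458.782 -310.319]] [ 487.287 -275.721]
low left edge [[ 442.518 -242.576]
 [ 448.113 -310.255]] low front base [[ 445.736 -304.704]
 [ 512.114 -299.632]]
```

View pics/w10c.png

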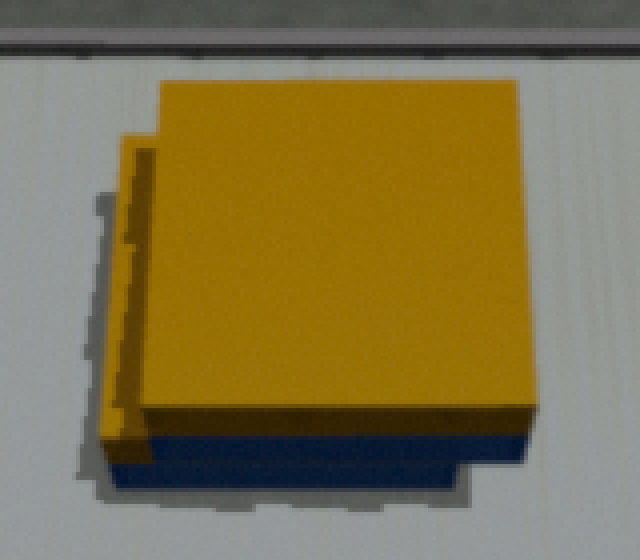

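The lower dish now sits about 8 mm to −x of the upper one, so it was probably knocked. Closing the fingers across both dishes' side walls will realign them.

Run:
```python
from h import *
P=[481.5,-273.5,31]
plan((P,94.4,45,-15),(P,94.4,45,25))
```

```text
[[-1.4, -0.46, 14.17], [0.003, 0.007, -0.0]] tcp [ 482. -284.   42.]
[[-1.37, -0.48, 18.17], [0.003, 0.007, -0.0]] tcp [ 480. -256.   13.]
```

>>> drive_tool([
  [[-1.4,-0.5,5],[0.003,0.007,0]],
  [[-1.4,-0.5,9],[0.003,0.007,0]],
  [[-1.4,-0.5,12],[0.003,0.007,0]],
  [[-1.4,-0.5,14],[0.003,0.007,0]],
  [[-1.4,-0.5,15.5],[0.003,0.007,0]],
  [[-1.4,-0.5,17],[0.003,0.007,0]],
  [[-1.4,-0.5,17.8],[0.003,0.007,0]],
  [[-1.4,-0.5,18.1],[0.003,0.007,0]],
  [[-1.4,-0.5,18.1],[0.003,0.007,0]],
  [[-1.4,-0.5,18.1],[0.003,0.007,0]],
])

```text
time: 43.5
position: [478.4, -251.4, 11.7]
eef_rot: [-1.675, -1.813, -0.697]
force: [-0.9, 0.2, 0.5]
grip_width: 0.998
grip_force: 0.0
```

Run:
```python
from h import *
st(); plan(([481.5,-273.5,31],94.4,45))
```

```text
t 43.5 q [ 0.882  0.981 -0.312  1.793 -0.377  0.983  1.015] tcp [ 478.4   -251.448   11.685] psi 94.8 th 45.4 ytool [ 0.997  0.08  -0.003] F [-0.935  0.226  0.549] w 84.845 gf 0.0
[[-0.2, 0.14, -0.44], [-0.005, -0.006, 0.0]] tcp [ 480. -256.   13.]
```

>>> drive_tool([
  [[-0.2,0.14,-0.4],[-0.005,-0.006,0]],
  [[-0.2,0.14,-0.4],[-0.005,-0.006,0]],
  [[-0.2,0.14,-0.4],[-0.005,-0.006,0]],
  [[-0.2,0.14,-0.4],[-0.005,-0.006,0]],
  [[-0.2,0.14,-0.4],[-0.005,-0.006,0]],
  [[-0.2,0.14,-0.4],[-0.005,-0.006,0]],
  [[-0.2,0.14,-0.4],[-0.005,-0.006,0]],
  [[-0.2,0.14,-0.4],[-0.005,-0.006,0]],
  [[-0.2,0.14,-0.4],[-0.005,-0.006,0]],
  [[-0.2,0.14,-0.4],[-0.005,-0.006,0]],
], claw=-1, newtons=25)

```text
time: 44.75
position: [479.9, -256.0, 13.4]
eef_rot: [-1.683, -1.817, -0.697]
force: [-1.5, -3.0, 5.8]
grip_width: 0.748
grip_force: 26.2
```

>>> drive_tool([
  [[0,0,0],[0,0,0]],
  [[0,0,0],[0,0,0]],
  [[0,0,0],[0,0,0]],
  [[0,0,0],[0,0,0]],
  [[0,0,0],[0,0,0]],
  [[0,0,-1],[0,0,0]],
  [[0,0,-3],[0,0,0]],
  [[0,0,-7],[0,0,0]],
  [[0,0,-12],[0,0,0]],
  [[0,0,-18],[0,0,0]],
], claw=1)

```text
time: 46.0
position: [489.6, -383.1, 141.6]
eef_rot: [-1.681, -1.816, -0.697]
force: [1.3, -0.1, -0.9]
grip_width: 1.001
grip_force: 0.0
```

Run:
```python
from h import *
st(); pile(56,'w11')
im=cv2.imread('pics/w11.png'); cv2.imwrite('pics/w11c.png',cv2.resize(im[170:330,220:400],None,fx=4,fy=3.7,interpolation=cv2.INTER_NEAREST))
```

```text
t 46.0 q [ 0.953  0.886 -0.262  1.515 -0.321  1.369  0.965] tcp [ 489.598 -383.077  141.605] psi 94.5 th 45.1 ytool [ 0.997  0.078 -0.   ] F [ 1.283 -0.092 -0.926] w 85.067 gf 0.0
pile top [ 481.033 -266.032] 64.1 65.2 yaw 3.0 [314.574 200.753]
```

View pics/w11c.png

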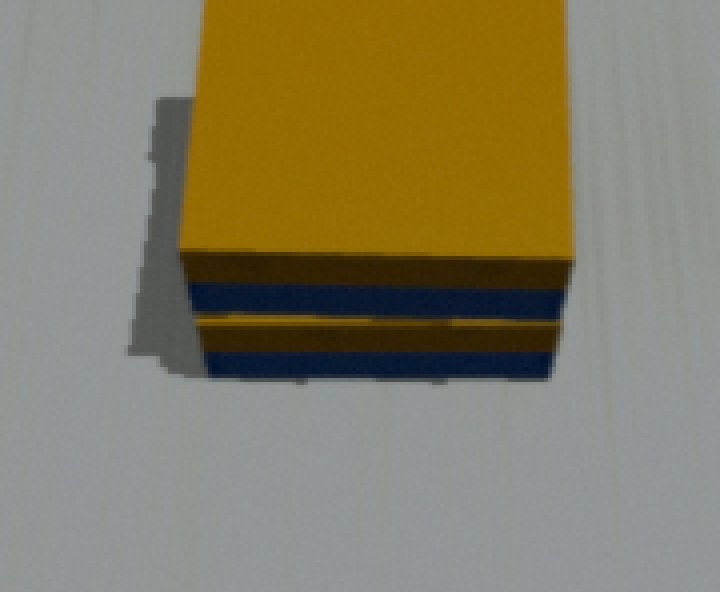

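Run:
```python
from h import *
plan(([500,-80,230],130,25),([451.4,191.5,110],162.5,45))
```

```text
[[26.92, 2.56, 17.97], [0.362, -0.328, -0.514]] tcp [493. -72. 207.]
[[38.28, -1.4, 45.25], [0.843, 0.01, -0.845]] tcp [435. 197.  92.]
```

>>> drive_tool([
  [[26.9,2.6,18],[0.362,-0.328,-0.514]],
  [[26.9,2.6,18],[0.362,-0.328,-0.514]],
  [[26.9,2.6,18],[0.362,-0.328,-0.514]],
  [[26.9,2.6,18],[0.362,-0.328,-0.514]],
  [[26.9,2.6,18],[0.362,-0.328,-0.514]],
  [[38.3,-1.4,42],[0.843,0.01,-0.845]],
  [[38.3,-1.4,42],[0.843,0.01,-0.845]],
  [[38.3,-1.4,42],[0.843,0.01,-0.845]],
  [[38.3,-1.4,42],[0.843,0.01,-0.845]],
  [[38.3,-1.4,42],[0.843,0.01,-0.845]],
])

```text
time: 47.3
position: [431.1, 186.6, 113.4]
eef_rot: [-0.342, -2.327, -0.156]
force: [0.2, -0.8, 0.2]
grip_width: 0.999
grip_force: 0.0
```

Run:
```python
from h import *
st(); plan(([451.4,191.5,80],162.5,45),([451.4,191.5,45],162.5,45)); lid()
```

```text
t 47.3 q [ 0.096  0.864 -0.575  1.852 -0.089  1.144  0.898] tcp [431.051 186.565 113.401] psi 162.6 th 45.6 ytool [0.291 0.957 0.009] F [ 0.197 -0.769  0.152] w 84.937 gf 0.0
[[-3.68, 1.04, 3.56], [-0.001, -0.01, 0.013]] tcp [435. 197.  62.]
[[-6.18, 1.01, 6.01], [-0.001, -0.01, 0.013]] tcp [435. 197.  27.]
lid [447.556 193.994] 64.2 56.3 yaw 72.7 [335.506 383.781]
```

>>> drive_tool([
  [[-2,1,2],[0,-0.01,0.013]],
  [[-3.7,1,3.6],[0,-0.01,0.013]],
  [[-3.7,1,3.6],[0,-0.01,0.013]],
  [[-5,1,4.9],[0,-0.01,0.013]],
  [[-6.2,1,6],[0,-0.01,0.013]],
  [[-6.2,1,6],[0,-0.01,0.013]],
  [[-6.2,1,6],[0,-0.01,0.013]],
  [[-6.2,1,6],[0,-0.01,0.013]],
  [[-6.2,1,6],[0,-0.01,0.013]],
  [[-6.2,1,6],[0,-0.01,0.013]],
])

```text
time: 48.6
position: [436.2, 192.8, 28.4]
eef_rot: [-0.365, -2.336, -0.148]
force: [0.4, 1.3, 0.3]
grip_width: 1.002
grip_force: 0.0
```

Run:
```python
from h import *
st(); plan(([451.5,192,24],162.6,45)); lid(); dishes()
```

```text
t 48.6 q [ 0.062  0.981 -0.534  1.852 -0.048  1.02   0.896] tcp [436.156 192.827  28.369] psi 162.4 th 44.8 ytool [ 0.304  0.953 -0.002] F [0.431 1.315 0.344] w 85.133 gf 0.0
[[-1.35, 0.38, 1.76], [0.003, 0.003, -0.005]] tcp [435. 197.   6.]
lid [451.26  192.718] 64.1 63.9 yaw 72.7 [328.63  351.252]
dish [449.302 192.773] 65.5 60.8 yaw 72.6 [253.366 312.548]
dish [718.792 281.914] 67.7 44.4 yaw 88.4 [217.044 207.132]
```

>>> drive_tool([
  [[0,0.4,0.2],[0,0,-0.005]],
  [[-0.4,0.4,0.7],[0,0,-0.005]],
  [[-0.8,0.4,1.2],[0,0,-0.005]],
  [[-1.2,0.4,1.6],[0,0,-0.005]],
  [[-1.35,0.4,1.75],[0,0,-0.005]],
  [[-1.35,0.4,1.75],[0,0,-0.005]],
  [[-1.35,0.4,1.75],[0,0,-0.005]],
  [[-1.35,0.4,1.75],[0,0,-0.005]],
  [[-1.35,0.4,1.75],[0,0,-0.005]],
  [[-1.35,0.4,1.75],[0,0,-0.005]],
])

```text
time: 49.95
position: [434.7, 197.4, 6.3]
eef_rot: [-0.359, -2.337, -0.15]
force: [0.1, -0.1, 0.1]
grip_width: 0.999
grip_force: 0.0
```

>>> drive_tool([
  [[0,0,0],[0,0,0]],
  [[0,0,0],[0,0,0]],
  [[0,0,0],[0,0,0]],
  [[0,0,0],[0,0,0]],
  [[0,0,0],[0,0,0]],
  [[0,0,0],[0,0,0]],
  [[0,0,0],[0,0,0]],
  [[0,0,0],[0,0,0]],
  [[0,0,0],[0,0,0]],
  [[0,0,0],[0,0,0]],
], claw=-1, newtons=60)

```text
time: 51.2
position: [434.8, 197.4, 6.5]
eef_rot: [-0.359, -2.337, -0.15]
force: [1.3, -1.6, 5.9]
grip_width: 0.735
grip_force: 65.8
```

Run:
```python
from h import *
st(); M=pose(); print('pad',M[:3,3]-25*M[:3,2])
plan(([451.5,192,120],162.5,45),([560,20,200],130,10),([640,-130,200],-60,5),([705,-230,150],-105,45))
```

```text
t 51.2 q [ 0.052  1.014 -0.529  1.85  -0.039  0.989  0.9  ] tcp [434.758 197.393   6.472] psi 162.4 th 44.8 ytool [0.301 0.954 0.002] F [ 1.302 -1.643  5.877] w 62.441 gf 65.8
pad [451.559 192.059  24.2  ]
[[6.76, 0.0, -6.79], [0.001, 0.003, 0.001]] tcp [435. 197. 102.]
[[-0.07, -12.89, -23.92], [-0.264, -0.592, 0.512]] tcp [557.  23. 175.]
[[-9.06, -25.16, -32.85], [-0.259, -0.829, 0.719]] tcp [ 641. -132.  175.]
[[-18.54, -34.37, -36.26], [0.004, -1.229, 1.664]] tcp [ 700. -247.  132.]
```

>>> drive_tool([
  [[6.8,0,-6.8],[0,0,0]],
  [[6.8,0,-6.8],[0,0,0]],
  [[0,-12.9,-23.9],[-0.264,-0.592,0.512]],
  [[0,-12.9,-23.9],[-0.264,-0.592,0.512]],
  [[0,-12.9,-23.9],[-0.264,-0.592,0.512]],
  [[0,-12.9,-23.9],[-0.264,-0.592,0.512]],
  [[0,-12.9,-23.9],[-0.264,-0.592,0.512]],
  [[-9.1,-25.2,-32.9],[-0.259,-0.829,0.719]],
  [[-9.1,-25.2,-32.9],[-0.259,-0.829,0.719]],
  [[-9.1,-25.2,-32.9],[-0.259,-0.829,0.719]],
])

```text
time: 52.45
position: [641.9, -131.1, 175.2]
eef_rot: [1.527, 2.657, -0.068]
force: [0.1, 1.4, -0.8]
grip_width: 0.736
grip_force: 66.0
```

Run:
```python
from h import *
st(); plan(([680,-190,170],-105,22),([705,-230,110],-105,45))
```

```text
t 52.45 q [ 0.141  0.558 -0.093  1.86   0.195  0.685  0.442] tcp [ 641.885 -131.073  175.2  ] psi -59.8 th 5.1 ytool [ 0.864  0.503 -0.   ] F [ 0.087  1.409 -0.802] w 62.575 gf 66.0
[[-7.39, -0.34, 3.5], [0.185, -0.28, 0.77]] tcp [ 678. -199.  147.]
[[-12.19, -0.78, 9.4], [0.341, -0.66, 0.729]] tcp [ 700. -247.   92.]
```

>>> drive_tool([
  [[-7.4,-0.3,3.5],[0.185,-0.28,0.77]],
  [[-7.4,-0.3,3.5],[0.185,-0.28,0.77]],
  [[-7.4,-0.3,3.5],[0.185,-0.28,0.77]],
  [[-7.4,-0.3,3.5],[0.185,-0.28,0.77]],
  [[-12.2,-0.8,9.4],[0.341,-0.66,0.729]],
  [[-12.2,-0.8,9.4],[0.341,-0.66,0.729]],
  [[-12.2,-0.8,9.4],[0.341,-0.66,0.729]],
  [[-12.2,-0.8,9.4],[0.341,-0.66,0.729]],
  [[-12.2,-0.8,9.4],[0.341,-0.66,0.729]],
  [[-12.2,-0.8,9.4],[0.341,-0.66,0.729]],
])

```text
time: 53.7
position: [699.1, -250.2, 93.3]
eef_rot: [2.02, 1.541, -0.834]
force: [0.3, -0.4, -0.2]
grip_width: 0.739
grip_force: 66.1
```

Run:
```python
from h import *
st(); plan(([705,-230,70],-105,45),([705,-230,40],-105,45))
```

```text
t 53.7 q [-0.364  0.987  0.589  1.661  0.382  0.821 -0.524] tcp [ 699.124 -250.188   93.312] psi -105.3 th 44.9 ytool [ 0.964 -0.264  0.   ] F [ 0.295 -0.434 -0.152] w 62.806 gf 66.1
[[3.13, 0.04, 2.67], [-0.004, -0.002, -0.004]] tcp [ 700. -247.   52.]
[[5.25, 0.04, 4.79], [-0.004, -0.002, -0.004]] tcp [ 700. -247.   22.]
```

>>> drive_tool([
  [[1.6,0,1.3],[0,-0.002,-0.004]],
  [[3.1,0,2.7],[0,-0.002,-0.004]],
  [[4.4,0,4],[0,-0.002,-0.004]],
  [[5.2,0,4.8],[0,-0.002,-0.004]],
  [[5.4,0,5],[0,-0.002,-0.004]],
  [[5.6,0,5.15],[0,-0.002,-0.004]],
  [[5.7,0,5.25],[0,-0.002,-0.004]],
  [[5.75,0,5.3],[0,-0.002,-0.004]],
  [[5.75,0,5.3],[0,-0.002,-0.004]],
  [[5.75,0,5.3],[0,-0.002,-0.004]],
])

```text
time: 54.95
position: [700.4, -245.7, 15.6]
eef_rot: [2.013, 1.545, -0.839]
force: [-1.8, 3.3, 6.5]
grip_width: 0.739
grip_force: 66.9
```

Run:
```python
from h import *
st(); plan(([705,-230,32],-105,45))
```

```text
t 54.95 q [-0.363  1.095  0.573  1.658  0.37   0.745 -0.581] tcp [ 700.443 -245.707   15.591] psi -105.2 th 45.1 ytool [ 0.966 -0.26  -0.003] F [-1.775  3.335  6.473] w 62.788 gf 66.9
[[-0.0, 0.03, 0.18], [-0.003, 0.002, 0.001]] tcp [ 700. -247.   14.]
```

>>> drive_tool([
  [[0,0,0],[0,0,0]],
  [[0,0,0],[0,0,0]],
  [[0,0,0],[0,0,0]],
  [[0,0,0],[0,0,0]],
  [[0,0,0],[0,0,0]],
  [[0,0,-1],[0,0,0]],
  [[0,0,-3],[0,0,0]],
  [[0,0,-7],[0,0,0]],
  [[0,0,-12],[0,0,0]],
  [[0,0,-17],[0,0,0]],
], claw=1)

```text
time: 56.2
position: [732.5, -127.1, 136.0]
eef_rot: [2.013, 1.547, -0.838]
force: [-0.2, -0.0, 0.2]
grip_width: 1.002
grip_force: 0.0
```

Run:
```python
from h import *
st(); stand('w12')
P=[699.3,-251.5,32]
plan((P,-105,10,-140),(P,75,25,-110),(P,75,45,-80))
```

```text
t 56.2 q [-0.49   0.959  0.564  1.547  0.325  1.036 -0.544] tcp [ 732.493 -127.114  136.001] psi -105.2 th 45.0 ytool [ 0.966 -0.259 -0.004] F [-0.185 -0.034  0.239] w 85.200 gf 0.0
top wall z64 [ 496.524 -252.414] 60.0 60.4 yaw 3.2 [ 77.5   303.392]
top wall z64 [ 701.766 -241.694] 25.5 64.9 yaw 74.1 [320.517 274.007]
amber strip (12 wide) [ 496.524 -252.414] 60.0 60.4 yaw 3.2 [ 77.5   303.392]
amber strip (12 wide) [ 700.073 -248.109] 10.7 64.5 yaw 75.5 [313.995 278.117]
[[-9.99, -0.31, 5.7], [0.005, 0.606, 0.005]] tcp [ 706. -228.  170.]
[[-12.33, -0.36, 13.4], [0.003, 1.217, 0.006]] tcp [ 687. -296.  132.]
[[-10.01, -0.38, 17.17], [0.002, 1.566, 0.007]] tcp [ 685. -306.   89.]
```

The dish stands shut, its top wall measuring 25.5 × 64.9 mm. I'm swinging over to the base side.

>>> drive_tool([
  [[-10,-0.3,5.7],[0,0.606,0]],
  [[-10,-0.3,5.7],[0,0.606,0]],
  [[-10,-0.3,5.7],[0,0.606,0]],
  [[-10,-0.3,5.7],[0,0.606,0]],
  [[-11,-0.3,12.5],[0,1.1,0]],
  [[-11,-0.3,12.5],[0,1.1,0]],
  [[-10,-0.4,17.1],[0,1.566,0]],
  [[-10,-0.4,17.1],[0,1.566,0]],
  [[-10,-0.4,17.1],[0,1.566,0]],
  [[-10,-0.4,17.1],[0,1.566,0]],
])

```text
time: 57.5
position: [677.0, -313.5, 80.2]
eef_rot: [-2.016, -1.539, -0.822]
force: [0.3, -0.2, -0.9]
grip_width: 1.0
grip_force: 0.0
```

Run:
```python
from h import *
P=[699.1,-252,32]
st();plan((P,75,45,-40),(P,75,45,25))
```

```text
t 57.5 q [ 0.843  0.994 -0.373  1.458 -0.483  1.065  0.631] tcp [ 676.993 -313.524   80.211] psi 75.5 th 44.8 ytool [ 0.966 -0.26  -0.01 ] F [ 0.333 -0.234 -0.903] w 84.978 gf 0.0
[[1.22, 0.56, 4.01], [-0.006, 0.004, -0.008]] tcp [ 692. -279.   60.]
[[1.24, 0.6, 10.51], [-0.006, 0.004, -0.008]] tcp [ 704. -235.   14.]
```

>>> drive_tool([
  [[1.2,0.56,2],[-0.006,0.004,-0.008]],
  [[1.2,0.56,4],[-0.006,0.004,-0.008]],
  [[1.2,0.58,5.5],[-0.006,0.004,-0.008]],
  [[1.2,0.58,7.5],[-0.006,0.004,-0.008]],
  [[1.2,0.6,9.3],[-0.006,0.004,-0.008]],
  [[1.2,0.6,10.2],[-0.006,0.004,-0.008]],
  [[1.2,0.6,10.5],[-0.006,0.004,-0.008]],
  [[1.2,0.6,10.5],[-0.006,0.004,-0.008]],
  [[1.2,0.6,10.5],[-0.006,0.004,-0.008]],
  [[1.2,0.6,10.5],[-0.006,0.004,-0.008]],
])

```text
time: 58.75
position: [705.0, -236.1, 17.9]
eef_rot: [-2.016, -1.551, -0.837]
force: [-0.2, 0.6, 0.5]
grip_width: 1.0
grip_force: 0.0
```

Run:
```python
from h import *
st();plan(([699.1,-252,32],75,45,25))
```

```text
t 58.75 q [ 0.773  1.053 -0.41   1.537 -0.525  0.884  0.659] tcp [ 705.021 -236.1     17.919] psi 74.6 th 44.9 ytool [ 0.966 -0.259  0.006] F [-0.177  0.604  0.472] w 84.998 gf 0.0
[[-0.2, -0.16, 0.31], [0.004, 0.003, 0.004]] tcp [ 704. -235.   14.]
```

>>> drive_tool([
  [[-0.2,-0.15,0.3],[0.004,0.003,0.004]],
  [[-0.2,-0.15,0.3],[0.004,0.003,0.004]],
  [[-0.2,-0.15,0.3],[0.004,0.003,0.004]],
  [[-0.2,-0.15,0.3],[0.004,0.003,0.004]],
  [[-0.2,-0.15,0.3],[0.004,0.003,0.004]],
  [[-0.2,-0.15,0.3],[0.004,0.003,0.004]],
  [[-0.2,-0.15,0.3],[0.004,0.003,0.004]],
  [[-0.2,-0.15,0.3],[0.004,0.003,0.004]],
  [[-0.2,-0.15,0.3],[0.004,0.003,0.004]],
  [[-0.2,-0.15,0.3],[0.004,0.003,0.004]],
], claw=-1, newtons=60)

```text
time: 60.0
position: [703.7, -234.4, 14.1]
eef_rot: [-2.012, -1.545, -0.834]
force: [-0.1, 1.4, -0.4]
grip_width: 0.736
grip_force: 65.3
```

```bash
cat >> h.py <<'E'
def topcam_pile(z):
    im,c,T=shot('top'); h=hsv(im); H,S,V=h[...,0],h[...,1],h[...,2]
    m=((H>14)&(H<28)&(S>120)&(V>80)).astype(np.uint8); m[:,:400]=0; m[:,510:]=0; m[:245]=0; m[340:]=0
    for b in blobs(m,c,T,z,150): print('topcam',b[0],round(b[1],1),round(b[2],1),'yaw %.1f'%b[3],b[4])
E
python3 - <<'E'
from h import *
st(); M=pose(); print('pad',M[:3,3]-25*M[:3,2])
topcam_pile(56)
plan(([699,-252,130],75,45),([600,-262,210],60,8),([520,-266,200],-150,8),([481,-266,160],-176,45))
E
```

```text
t 60.0 q [ 0.772  1.059 -0.41   1.537 -0.526  0.885  0.659] tcp [ 703.735 -234.393   14.061] psi 75.0 th 45.0 ytool [ 0.966 -0.258  0.   ] F [-0.093  1.379 -0.369] w 62.532 gf 65.3
pad [ 699.166 -251.485   31.724]
topcam [ 481.527 -266.042] 60.9 62.7 yaw 3.1 [433.297 294.275]
[[6.92, -0.0, -6.98], [-0.0, -0.001, 0.0]] tcp [ 704. -235.  112.]
[[8.58, -9.22, -15.64], [-0.119, -0.643, 0.239]] tcp [ 602. -259.  185.]
[[5.73, -17.18, -17.08], [-0.258, -0.876, 0.771]] tcp [ 517. -268.  175.]
[[2.45, -22.37, -15.7], [-0.001, -1.348, 1.361]] tcp [ 463. -267.  142.]
```

>>> drive_tool([
  [[6.9,0,-7],[0,0,0]],
  [[6.9,0,-7],[0,0,0]],
  [[8.6,-9.2,-15.6],[-0.119,-0.643,0.239]],
  [[8.6,-9.2,-15.6],[-0.119,-0.643,0.239]],
  [[8.6,-9.2,-15.6],[-0.119,-0.643,0.239]],
  [[8.6,-9.2,-15.6],[-0.119,-0.643,0.239]],
  [[5.7,-17.2,-17.1],[-0.258,-0.876,0.771]],
  [[5.7,-17.2,-17.1],[-0.258,-0.876,0.771]],
  [[5.7,-17.2,-17.1],[-0.258,-0.876,0.771]],
  [[5.7,-17.2,-17.1],[-0.258,-0.876,0.771]],
])

```text
time: 61.3
position: [518.2, -265.9, 175.1]
eef_rot: [2.991, 0.808, -0.209]
force: [0.8, 0.9, -0.7]
grip_width: 0.737
grip_force: 66.0
```

Run:
```python
from h import *
st(); plan(([490,-266,180],-176.4,25),([481.2,-266,135],-176.4,45))
```

```text
t 61.3 q [ 0.085  0.552  0.348  1.946 -0.101  0.76  -0.576] tcp [ 518.179 -265.947  175.064] psi -150.0 th 8.0 ytool [ 0.504 -0.864 -0.   ] F [ 0.752  0.931 -0.731] w 62.670 gf 66.0
[[-3.1, -1.89, 2.23], [0.132, -0.292, 0.448]] tcp [ 479. -267.  157.]
[[-3.93, -2.65, 6.38], [0.211, -0.634, 0.423]] tcp [ 464. -267.  117.]
```

>>> drive_tool([
  [[-3.1,-1.9,2.2],[0.132,-0.292,0.448]],
  [[-3.1,-1.9,2.2],[0.132,-0.292,0.448]],
  [[-3.1,-1.9,2.2],[0.132,-0.292,0.448]],
  [[-3.9,-2.6,6.4],[0.211,-0.634,0.423]],
  [[-3.9,-2.6,6.4],[0.211,-0.634,0.423]],
  [[-3.9,-2.6,6.4],[0.211,-0.634,0.423]],
  [[-3.9,-2.6,6.4],[0.211,-0.634,0.423]],
  [[-3.9,-2.6,6.4],[0.211,-0.634,0.423]],
  [[-3.9,-2.6,6.4],[0.211,-0.634,0.423]],
  [[-3.9,-2.6,6.4],[0.211,-0.634,0.423]],
])

```text
time: 62.55
position: [462.6, -269.3, 118.0]
eef_rot: [2.882, 0.086, -1.191]
force: [0.6, -0.0, -0.5]
grip_width: 0.74
grip_force: 66.0
```

Run:
```python
from h import *
st(); plan(([481.2,-266,105],-176.4,45),([481.2,-266,90],-176.4,45))
```

```text
t 62.55 q [-0.036  0.923  0.547  1.713 -0.061  1.302 -0.995] tcp [ 462.585 -269.309  117.981] psi -176.6 th 44.9 ytool [ 0.059 -0.998 -0.001] F [ 0.619 -0.005 -0.54 ] w 62.896 gf 66.0
[[2.24, -0.21, 2.09], [-0.003, -0.002, -0.002]] tcp [ 464. -267.   87.]
[[3.3, -0.21, 3.16], [-0.003, -0.002, -0.002]] tcp [ 464. -267.   72.]
```

>>> drive_tool([
  [[1.2,-0.2,1],[0,-0.002,-0.002]],
  [[2.2,-0.2,2.1],[0,-0.002,-0.002]],
  [[3,-0.2,2.9],[0,-0.002,-0.002]],
  [[3.3,-0.2,3.1],[0,-0.002,-0.002]],
  [[3.3,-0.2,3.1],[0,-0.002,-0.002]],
  [[3.3,-0.2,3.1],[0,-0.002,-0.002]],
  [[3.3,-0.2,3.1],[0,-0.002,-0.002]],
  [[3.3,-0.2,3.1],[0,-0.002,-0.002]],
  [[3.3,-0.2,3.1],[0,-0.002,-0.002]],
  [[3.3,-0.2,3.1],[0,-0.002,-0.002]],
])

```text
time: 63.8
position: [463.9, -267.2, 72.0]
eef_rot: [2.88, 0.089, -1.196]
force: [-0.4, 0.1, 0.1]
grip_width: 0.733
grip_force: 66.0
```

Run:
```python
from h import *
st(); plan(([481.2,-266,83],-176.4,45),([481.2,-266,80],-176.4,45))
```

```text
t 63.8 q [-0.028  0.984  0.526  1.716 -0.084  1.245 -1.003] tcp [ 463.86  -267.159   72.049] psi -176.6 th 45.1 ytool [ 0.061 -0.998 -0.002] F [-0.366  0.06   0.135] w 62.293 gf 66.0
[[0.46, -0.01, 0.5], [-0.003, 0.002, -0.0]] tcp [ 464. -267.   65.]
[[0.67, -0.0, 0.71], [-0.003, 0.002, -0.0]] tcp [ 464. -267.   62.]
```

>>> drive_tool([
  [[0.2,0,0.2],[-0.003,0.002,0]],
  [[0.35,0,0.35],[-0.003,0.002,0]],
  [[0.46,0,0.5],[-0.003,0.002,0]],
  [[0.53,0,0.57],[-0.003,0.002,0]],
  [[0.6,0,0.64],[-0.003,0.002,0]],
  [[0.66,0,0.7],[-0.003,0.002,0]],
  [[0.66,0,0.7],[-0.003,0.002,0]],
  [[0.66,0,0.7],[-0.003,0.002,0]],
  [[0.66,0,0.7],[-0.003,0.002,0]],
  [[0.66,0,0.7],[-0.003,0.002,0]],
])

```text
time: 65.05
position: [463.4, -267.1, 64.7]
eef_rot: [2.878, 0.09, -1.195]
force: [2.2, 3.8, 18.2]
grip_width: 0.74
grip_force: 68.1
```

Run:
```python
from h import *
st(); plan(([481.2,-266,80],-176.4,45),([481.2,-266,79],-176.4,45))
```

```text
t 65.05 q [-0.028  0.993  0.524  1.718 -0.086  1.233 -1.004] tcp [ 463.387 -267.077   64.651] psi -176.4 th 45.1 ytool [ 0.062 -0.998 -0.   ] F [ 2.22   3.785 18.178] w 62.922 gf 68.1
[[0.18, 0.0, 0.15], [-0.0, 0.002, -0.0]] tcp [ 464. -267.   62.]
[[0.25, 0.0, 0.22], [-0.0, 0.002, -0.0]] tcp [ 464. -267.   61.]
```

>>> drive_tool([
  [[0,0,0],[0,0,0]],
  [[0,0,0],[0,0,0]],
  [[0,0,0],[0,0,0]],
  [[0,0,0],[0,0,0]],
  [[0,0,0],[0,0,0]],
  [[0,0,-1],[0,0,0]],
  [[0,0,-3],[0,0,0]],
  [[0,0,-7],[0,0,0]],
  [[0,0,-11],[0,0,0]],
  [[0,0,-15],[0,0,0]],
], claw=1)

```text
time: 66.3
position: [570.7, -260.2, 170.0]
eef_rot: [2.879, 0.091, -1.192]
force: [0.3, 0.3, -0.1]
grip_width: 1.003
grip_force: 0.0
```

```bash
cat >> h.py <<'E'
def sidewalls(save=None):
    """blue/amber walls of the pile in the wrist view: per row extents of the coloured region"""
    im,c,T=shot('wrist',save); h=hsv(im); H,S,V=h[...,0],h[...,1],h[...,2]
    am=(H>14)&(H<28)&(S>150)&(V>40); bl=(H>105)&(H<125)&(S>120)&(V>30)
    m=cv2.morphologyEx((am|bl).astype(np.uint8),cv2.MORPH_OPEN,np.ones((3,3)))
    n,L,st_,ce=cv2.connectedComponentsWithStats(m)
    k=1+np.argmax(st_[1:,4]); print('comp',st_[k])
    col=int(ce[k][0])
    for r in range(st_[k][1],st_[k][1]+st_[k][3],4):
        x=np.where(L[r]==k)[0]; print(r,x.min(),x.max(),'A' if am[r,col] else 'B' if bl[r,col] else '-',h[r,col])
E
python3 - <<'E'
from h import *
st(); pile(82,'w13'); sidewalls(); topcam_pile(82)
E
```

```text
t 66.3 q [-0.045  0.956  0.549  1.421 -0.078  1.567 -1.015] tcp [ 570.676 -260.21   170.041] psi -176.4 th 45.0 ytool [ 0.063 -0.998  0.   ] F [ 0.286  0.284 -0.094] w 85.233 gf 0.0
pile top [-348.42  -424.523] 388.7 634.8 yaw 89.2 [342.024 400.866]
pile top [ 488.604 -265.24 ] 80.0 64.8 yaw 3.7 [314.263 222.495]
comp [  261   147   105   110 10553]
147 268 349 B [110 152  72]
151 268 363 B [107 239  78]
155 267 364 B [108 217  80]
159 267 364 B [108 238  74]
163 267 364 A [ 20 255  87]
167 267 364 A [ 20 255  86]
171 267 365 A [ 20 232  66]
175 267 365 A [ 21 174  79]
179 263 363 B [108 217  80]
183 263 363 B [108 226  79]
187 263 363 B [108 216  78]
191 262 364 B [108 220  73]
195 262 364 A [ 20 249  88]
199 262 364 A [ 20 241  88]
203 261 364 A [ 20 243  87]
207 261 365 A [ 20 238  89]
211 261 365 A [ 21 255 176]
215 262 364 A [ 21 255 177]
219 263 363 A [ 21 255 176]
223 263 363 A [ 21 255 178]
227 264 362 A [ 21 255 178]
231 265 361 A [ 21 255 176]
235 266 361 A [ 21 251 179]
239 267 360 A [ 21 255 177]
243 267 359 A [ 21 255 178]
247 268 358 A [ 21 255 176]
251 269 357 A [ 21 255 176]
255 270 357 A [ 21 255 177]
topcam [ 482.336 -264.636] 60.6 62.5 yaw 3.3 [434.806 294.28 ]
```

Run:
```python
import cv2,numpy as np
im=cv2.imread('pics/w13.png'); h=cv2.cvtColor(im,cv2.COLOR_BGR2HSV)
for r in range(100,152,3): print(r,[h[r,c].tolist() for c in (255,262,268,275,316,355,362)])
```

```text
100 [[51, 11, 170], [48, 8, 168], [43, 11, 168], [60, 6, 168], [53, 6, 164], [40, 11, 139], [60, 8, 91]]
103 [[55, 9, 172], [54, 7, 172], [47, 11, 169], [43, 11, 167], [47, 11, 166], [48, 8, 170], [50, 9, 170]]
106 [[51, 11, 170], [48, 7, 171], [42, 8, 168], [53, 12, 171], [50, 9, 171], [45, 9, 174], [47, 10, 175]]
109 [[50, 9, 175], [42, 7, 176], [48, 7, 174], [48, 7, 173], [55, 9, 171], [47, 13, 171], [51, 10, 171]]
112 [[51, 10, 174], [47, 10, 173], [47, 10, 173], [50, 9, 171], [51, 10, 172], [51, 10, 171], [53, 6, 170]]
115 [[53, 6, 173], [54, 7, 171], [51, 11, 170], [93, 22, 104], [106, 76, 97], [108, 127, 88], [108, 123, 87]]
118 [[51, 10, 172], [45, 6, 170], [48, 8, 168], [109, 211, 82], [108, 221, 83], [108, 215, 83], [108, 242, 77]]
121 [[45, 9, 172], [55, 9, 171], [48, 8, 162], [108, 218, 82], [108, 224, 83], [109, 221, 82], [109, 223, 79]]
124 [[45, 9, 172], [45, 9, 174], [90, 11, 91], [108, 223, 80], [109, 211, 82], [108, 227, 82], [108, 229, 79]]
127 [[55, 9, 171], [47, 11, 170], [103, 20, 88], [108, 238, 74], [108, 248, 73], [108, 222, 70], [108, 217, 73]]
130 [[45, 9, 
[... 167 characters left out ...]
 89], [20, 244, 89], [20, 241, 89]]
136 [[51, 10, 171], [38, 10, 101], [21, 57, 90], [20, 255, 86], [20, 255, 85], [20, 255, 87], [20, 238, 88]]
139 [[50, 9, 175], [42, 8, 154], [21, 81, 91], [21, 246, 89], [20, 249, 88], [20, 255, 85], [20, 255, 69]]
142 [[55, 9, 171], [50, 5, 151], [25, 68, 83], [21, 182, 84], [20, 190, 74], [20, 229, 117], [20, 235, 140]]
145 [[53, 6, 165], [40, 5, 146], [109, 150, 78], [109, 178, 76], [110, 152, 74], [112, 128, 72], [111, 110, 67]]
148 [[60, 6, 164], [60, 9, 147], [110, 179, 81], [109, 214, 81], [109, 219, 79], [107, 217, 81], [107, 235, 77]]
151 [[50, 9, 173], [50, 10, 151], [109, 206, 78], [107, 226, 80], [107, 223, 80], [108, 205, 82], [108, 221, 76]]
```

```bash
cat >> h.py <<'E'
def walls(im,c,T,rows):
    """rows: list of (row lo,row hi,z lo,z hi) for each dish; prints face corners by rays at mid height"""
    h=hsv(im); H,S,V=h[...,0],h[...,1],h[...,2]
    m=((H>14)&(H<28)&(S>140)&(V>40))|((H>105)&(H<125)&(S>100)&(V>30))
    for lo,hi,zl,zh in rows:
        for r,z in ((lo,zl),(hi,zh)):
            rr=int(round(r+(1 if r==lo else -1)*2)); x=np.where(m[rr,200:440])[0]+200
            w=ray(c,T,[(x.min()-.5,r),(x.max()+.5,r)],z)[:,:2]; print(z,x.min(),x.max(),w.ravel(),'mid',w.mean(0),'w',np.linalg.norm(w[1]-w[0]).round(1))
E
python3 - <<'E'
from h import *
c,T=cam('wrist',pose()); im=cv2.imread('pics/w13.png')[:,:,::-1].copy()
walls(im,c,T,[(115.5,143.5,4,30),(145.5,177.5,30,56),(178,210,56,82)])
E
```

```text
4 270 363 [ 508.558 -233.579  512.752 -298.135] mid [ 510.655 -265.857] w 64.7
30 269 365 [ 509.545 -234.243  513.673 -297.84 ] mid [ 511.609 -266.041] w 63.7
30 268 365 [ 507.567 -233.526  511.763 -298.171] mid [ 509.665 -265.848] w 64.8
56 264 367 [ 507.095 -232.34   511.351 -297.995] mid [ 509.223 -265.168] w 65.8
56 263 365 [ 506.537 -231.687  510.759 -296.82 ] mid [ 508.648 -264.254] w 65.3
82 261 367 [ 509.461 -232.112  513.597 -296.012] mid [ 511.529 -264.062] w 64.0
```

The pile is straight: the three faces agree to about 2 mm, with y at −265.9, −265.5 and −264.2. Now for the tape roll.

Run:
```python
from h import *
P=[482,342,35]
plan(([530,40,240],-150,35),([520,250,250],-125,40),(P,-115,45,-150))
```

```text
[[-5.99, -29.61, -1.13], [-0.294, 0.168, -0.353]] tcp [518.  33. 220.]
[[-6.35, -50.01, -2.4], [-0.603, 0.079, -0.662]] tcp [511. 237. 231.]
[[2.01, -70.01, 1.92], [-0.754, -0.002, -0.759]] tcp [527. 438. 141.]
```

>>> drive_tool([
  [[-6,-29.6,-3],[-0.294,0.168,-0.353]],
  [[-6,-29.6,-3],[-0.294,0.168,-0.353]],
  [[-6,-29.6,-3],[-0.294,0.168,-0.353]],
  [[-6,-29.6,-3],[-0.294,0.168,-0.353]],
  [[-6.4,-50,-4],[-0.603,0.079,-0.662]],
  [[-6.4,-50,-4],[-0.603,0.079,-0.662]],
  [[-6.4,-50,-4],[-0.603,0.079,-0.662]],
  [[-6.4,-50,-4],[-0.603,0.079,-0.662]],
  [[-6.4,-50,-4],[-0.603,0.079,-0.662]],
  [[-6.4,-50,-4],[-0.603,0.079,-0.662]],
])

```text
time: 67.7
position: [520.4, 236.9, 241.3]
eef_rot: [2.384, 1.241, -0.874]
force: [0.5, -1.1, -0.6]
grip_width: 1.004
grip_force: 0.0
```

```bash
cat >> h.py <<'E'
def roll(z=42,save=None):
    im,c,T=shot('wrist',save); h=hsv(im); H,S,V=h[...,0],h[...,1],h[...,2]
    m=((H>24)&(H<36)&(S>150)&(V>60)).astype(np.uint8)
    for k in cv2.findContours(m,cv2.RETR_EXTERNAL,cv2.CHAIN_APPROX_NONE)[0]:
        if cv2.contourArea(k)<400: continue
        w=ray(c,T,k[:,0,:],z)[:,:2]; print('roll px',cv2.boundingRect(k),'bbox mid',(w.max(0)+w.min(0))/2,'size',np.ptp(w,axis=0))
E
python3 - <<'E'
from h import *
st(); roll(save='w14')
plan(([482,342,35],-115,45,-190),([482,342,35],-115,45,-120))
topcam_pile(82)
E
```

```text
t 67.7 q [-0.835  0.73   0.337  1.577  0.062  1.508 -1.14 ] tcp [520.432 236.874 241.33 ] psi -125.3 th 40.2 ytool [ 0.818 -0.575 -0.003] F [ 0.492 -1.12  -0.596] w 85.303 gf 0.0
[[19.72, -11.66, -7.15], [-0.122, -0.084, -0.129]] tcp [539. 464. 169.]
[[19.19, -10.77, -0.22], [-0.122, -0.084, -0.129]] tcp [518. 419. 120.]
topcam [ 482.348 -264.592] 60.5 62.5 yaw 3.5 [434.796 294.28 ]
```

>>> drive_tool([
  [[19.7,-11.7,-7.2],[-0.122,-0.084,-0.129]],
  [[19.7,-11.7,-7.2],[-0.122,-0.084,-0.129]],
  [[19.7,-11.7,-7.2],[-0.122,-0.084,-0.129]],
  [[19.7,-11.7,-7.2],[-0.122,-0.084,-0.129]],
  [[19.7,-11.7,-7.2],[-0.122,-0.084,-0.129]],
  [[19.7,-11.7,-7.2],[-0.122,-0.084,-0.129]],
  [[19.2,-10.8,-0.3],[-0.122,-0.084,-0.129]],
  [[19.2,-10.8,-0.3],[-0.122,-0.084,-0.129]],
  [[19.2,-10.8,-0.3],[-0.122,-0.084,-0.129]],
  [[19.2,-10.8,-0.3],[-0.122,-0.084,-0.129]],
])

```text
time: 69.05
position: [519.1, 422.2, 122.5]
eef_rot: [2.175, 1.386, -0.894]
force: [0.1, 0.3, 0.3]
grip_width: 1.002
grip_force: 0.0
```

Run:
```python
from h import *
st(); roll(save='w15')
P=[482,342,35]
plan((P,-115,45,-60),(P,-115,45,25))
# post: grey column in picture, and spindle from the top view
im=cv2.imread('pics/w15.png'); print([cv2.cvtColor(im,cv2.COLOR_BGR2HSV)[r,316].tolist() for r in range(60,440,40)])
```

```text
t 69.05 q [-0.989  1.006  0.268  1.291  0.039  1.6   -1.205] tcp [519.123 422.175 122.48 ] psi -114.9 th 44.7 ytool [ 0.907 -0.422  0.001] F [0.149 0.349 0.287] w 85.131 gf 0.0
roll px (289, 217, 72, 40) bbox mid [495.519 345.893] size [32.789 59.402]
[[-0.12, 0.04, 6.42], [0.001, -0.005, 0.0]] tcp [500. 380.  77.]
[[-0.16, 0.03, 14.92], [0.001, -0.005, 0.0]] tcp [475. 326.  17.]
[[60, 13, 57], [50, 14, 108], [48, 12, 104], [21, 255, 91], [25, 255, 197], [160, 13, 60], [165, 8, 61], [51, 17, 108], [45, 19, 106], [73, 25, 71]]
```

Run:
```python
from h import *
c,T=cam('wrist',pose())
h=cv2.cvtColor(cv2.imread('pics/w15.png'),cv2.COLOR_BGR2HSV); H,S,V=h[...,0],h[...,1],h[...,2]
m=((H>15)&(H<36)&(S>150)&(V>50)).astype(np.uint8); m[440:]=0
n,L,s,ce=cv2.connectedComponentsWithStats(m)
for k in range(1,n):
    if s[k,4]>300:
        x,y,w,hh,a=s[k]; print('yellow',s[k],'mid col',x+w/2-.5)
        # widest rows, rays at top rim height
        for r in range(y,y+hh,5):
            q=np.where(L[r]==k)[0]; print(r,q.min(),q.max(),ray(c,T,[((q.min()+q.max())/2,r)],42)[0,:2], H[r,int(q.mean())],V[r,int(q.mean())])
g=((V>45)&(V<85)&(S<40)).astype(np.uint8)[230:420,280:350]; print([ (230+i, np.where(g[i])[0].min()+280, np.where(g[i])[0].max()+280) for i in range(30,190,20) if g[i].any()])
im,c2,T2=shot('top'); h=hsv(im); H,S,V=h[...,0],h[...,1],h[...,2]
y=((H>20)&(H<36)&(S>120)&(V>60)); y[:, :150]=0; y[:,240:]=0
for b in blobs(y,c2,T2,42): print('roll top',b)
```

```text
yellow [ 260  177  102   87 6483] mid col 310.5
177 305 316 [510.162 407.288] 22 88
182 282 338 [508.161 403.658] 21 90
187 272 347 [506.091 399.903] 21 90
192 267 353 [504.428 395.791] 21 93
197 264 357 [502.705 391.532] 21 94
202 263 358 [500.67  387.232] 21 95
207 262 359 [498.559 382.771] 21 95
212 261 359 [496.109 378.26 ] 21 97
217 261 359 [493.828 373.452] 25 187
222 261 360 [491.724 368.329] 25 197
227 261 360 [489.262 363.126] 23 156
232 260 360 [486.419 357.838] 23 61
237 260 361 [484.026 352.063] 60 55
242 260 361 [481.24  346.175] 120 58
247 262 359 [478.331 340.028] 165 58
252 266 355 [475.291 333.606] 135 56
257 273 349 [472.424 326.743] 150 56
262 286 336 [469.102 319.706] 15 57
[(260, np.int64(295), np.int64(326)), (280, np.int64(293), np.int64(327)), (300, np.int64(292), np.int64(328)), (320, np.int64(293), np.int64(328))]
roll top (array([481.678, 342.23 ]), 65.13591003417969, 64.3016128540039, 43.73991394042969, array([193.944, 301.014]))
```

Run:
```python
from h import *
P=[480.8,343.4,37]
plan((P,-115,45,-60),(P,-115,45,-20),(P,-115,45,25))
```

```text
[[-0.22, -0.1, 6.2], [0.001, -0.005, 0.001]] tcp [499. 382.  79.]
[[-0.24, -0.11, 10.2], [0.001, -0.005, 0.001]] tcp [487. 356.  51.]
[[-0.26, -0.11, 14.7], [0.001, -0.005, 0.001]] tcp [473. 327.  19.]
```

>>> drive_tool([
  [[-0.2,-0.1,3],[0,-0.005,0]],
  [[-0.2,-0.1,6],[0,-0.005,0]],
  [[-0.2,-0.1,8],[0,-0.005,0]],
  [[-0.2,-0.1,10],[0,-0.005,0]],
  [[-0.25,-0.1,11.8],[0,-0.005,0]],
  [[-0.25,-0.1,13.2],[0,-0.005,0]],
  [[-0.25,-0.1,14.2],[0,-0.005,0]],
  [[-0.25,-0.1,14.6],[0,-0.005,0]],
  [[-0.25,-0.1,14.6],[0,-0.005,0]],
  [[-0.25,-0.1,14.6],[0,-0.005,0]],
])

```text
time: 70.4
position: [473.1, 327.5, 19.5]
eef_rot: [2.169, 1.384, -0.901]
force: [-0.6, -0.2, -1.1]
grip_width: 1.0
grip_force: 0.0
```

Run:
```python
from h import *
st(); plan(([480.8,343.4,37],-115,45))
```

```text
t 70.4 q [-0.97   1.033  0.255  1.585  0.053  1.283 -1.222] tcp [473.104 327.528  19.501] psi -114.9 th 45.1 ytool [ 0.907 -0.421 -0.   ] F [-0.633 -0.155 -1.09 ] w 84.981 gf 0.0
[[0.01, 0.03, 0.02], [0.001, 0.002, 0.001]] tcp [473. 327.  19.]
```

>>> drive_tool([
  [[0,0,0],[0,0,0]],
  [[0,0,0],[0,0,0]],
  [[0,0,0],[0,0,0]],
  [[0,0,0],[0,0,0]],
  [[0,0,0],[0,0,0]],
  [[0,0,0],[0,0,0]],
  [[0,0,0],[0,0,0]],
  [[0,0,0],[0,0,0]],
  [[0,0,0],[0,0,0]],
  [[0,0,0],[0,0,0]],
], claw=-1, newtons=50)

```text
time: 71.65
position: [473.1, 327.6, 19.9]
eef_rot: [2.169, 1.384, -0.901]
force: [0.5, 2.5, 4.8]
grip_width: 0.752
grip_force: 55.4
```

Run:
```python
from h import *
st(); M=pose(); p=M[:3,3]-25*M[:3,2]; print(p)
plan(([*p[:2],p[2]+50],-115,45),([*p[:2],p[2]+130],-115,45))
```

```text
t 71.65 q [-0.97   1.032  0.255  1.586  0.053  1.284 -1.222] tcp [473.108 327.567  19.87 ] psi -114.9 th 45.1 ytool [ 0.907 -0.421  0.   ] F [0.539 2.47  4.777] w 63.947 gf 55.4
[480.568 343.629  37.516]
[[-3.54, -0.0, -3.53], [0.001, 0.002, 0.001]] tcp [473. 328.  70.]
[[-9.2, -0.0, -9.18], [0.001, 0.002, 0.001]] tcp [473. 328. 150.]
```

>>> drive_tool([
  [[-0.4,0,-0.4],[0,0,0]],
  [[-1.2,0,-1.2],[0,0,0]],
  [[-2.2,0,-2.2],[0,0,0]],
  [[-3.3,0,-3.3],[0,0,0]],
  [[-4.4,0,-4.4],[0,0,0]],
  [[-5.5,0,-5.5],[0,0,0]],
  [[-6.6,0,-6.6],[0,0,0]],
  [[-7.7,0,-7.7],[0,0,0]],
  [[-8.8,0,-8.8],[0,0,0]],
  [[-9.5,0,-9.5],[0,0,0]],
])

```text
time: 72.9
position: [473.2, 327.5, 154.7]
eef_rot: [2.169, 1.384, -0.901]
force: [-0.2, -0.1, -1.1]
grip_width: 0.751
grip_force: 55.0
```

Run:
```python
from h import *
st()
plan(([530,200,200],-125,45),([560,-100,200],-150,45),([491.9,-381.2,190],-176,45))
```

```text
t 72.9 q [-0.986  0.866  0.283  1.57   0.079  1.461 -1.191] tcp [473.154 327.48  154.744] psi -114.9 th 45.1 ytool [ 0.907 -0.422  0.   ] F [-0.195 -0.139 -1.082] w 63.819 gf 55.0
[[-9.65, 10.22, 5.78], [0.124, 0.002, 0.124]] tcp [520. 186. 182.]
[[-27.75, 24.88, 23.95], [0.433, 0.002, 0.432]] tcp [ 545. -109.  182.]
[[-46.64, 30.03, 44.34], [0.754, 0.002, 0.753]] tcp [ 474. -382.  172.]
```

>>> drive_tool([
  [[-9.7,10.2,5],[0.124,0,0.124]],
  [[-9.7,10.2,5],[0.124,0,0.124]],
  [[-9.7,10.2,5],[0.124,0,0.124]],
  [[-27.8,24.9,24],[0.433,0,0.432]],
  [[-27.8,24.9,24],[0.433,0,0.432]],
  [[-27.8,24.9,24],[0.433,0,0.432]],
  [[-27.8,24.9,24],[0.433,0,0.432]],
  [[-27.8,24.9,24],[0.433,0,0.432]],
  [[-27.8,24.9,24],[0.433,0,0.432]],
  [[-27.8,24.9,24],[0.433,0,0.432]],
])

```text
time: 74.15
position: [544.6, -108.4, 181.0]
eef_rot: [2.638, 0.709, -1.096]
force: [0.4, 0.2, -0.5]
grip_width: 0.754
grip_force: 55.2
```

Run:
```python
from h import *
st(); topcam_pile(82)
plan(([491.9,-381.2,170],-176,45),([491.9,-381.2,100],-176,45))
```

```text
t 74.15 q [-0.363  0.83   0.482  1.672  0.08   1.374 -0.988] tcp [ 544.574 -108.376  180.97 ] psi -150.0 th 45.1 ytool [ 0.501 -0.865 -0.001] F [ 0.412  0.196 -0.522] w 64.060 gf 55.2
topcam [ 482.35  -264.624] 60.5 62.5 yaw 3.5 [434.796 294.28 ]
[[-12.01, 20.22, 16.1], [0.322, 0.002, 0.323]] tcp [ 474. -382.  152.]
[[-7.05, 20.22, 21.03], [0.322, 0.002, 0.323]] tcp [ 474. -382.   82.]
```

>>> drive_tool([
  [[-12,20.2,16.1],[0.322,0,0.323]],
  [[-12,20.2,16.1],[0.322,0,0.323]],
  [[-12,20.2,16.1],[0.322,0,0.323]],
  [[-12,20.2,16.1],[0.322,0,0.323]],
  [[-12,20.2,16.1],[0.322,0,0.323]],
  [[-12,20.2,16.1],[0.322,0,0.323]],
  [[-9.5,20.2,18.6],[0.322,0,0.323]],
  [[-7.1,20.2,21],[0.322,0,0.323]],
  [[-7.1,20.2,21],[0.322,0,0.323]],
  [[-7.1,20.2,21],[0.322,0,0.323]],
])

```text
time: 75.45
position: [474.4, -383.3, 84.8]
eef_rot: [2.873, 0.099, -1.192]
force: [0.1, 0.3, -0.2]
grip_width: 0.755
grip_force: 55.2
```

Run:
```python
from h import *
st()
plan(([491.9,-381.2,40],-176,45),([491.9,-381.2,29.5],-176,45))
```

```text
t 75.45 q [ 0.109  1.02   0.561  1.568 -0.019  1.301 -0.898] tcp [ 474.381 -383.333   84.757] psi -175.9 th 45.1 ytool [ 0.07  -0.998  0.003] F [ 0.123  0.272 -0.203] w 64.187 gf 55.2
[[4.42, -0.11, 4.41], [0.002, 0.001, -0.002]] tcp [ 474. -382.   22.]
[[5.16, -0.11, 5.15], [0.002, 0.001, -0.002]] tcp [ 474. -382.   12.]
```

>>> drive_tool([
  [[1.5,-0.1,1.5],[0,0,0]],
  [[3,-0.1,3],[0,0,0]],
  [[4,-0.1,4],[0,0,0]],
  [[4.4,-0.1,4.4],[0,0,0]],
  [[4.7,-0.1,4.7],[0,0,0]],
  [[4.9,-0.1,4.9],[0,0,0]],
  [[5.05,-0.1,5.05],[0,0,0]],
  [[5.15,-0.1,5.15],[0,0,0]],
  [[5.18,-0.1,5.18],[0,0,0]],
  [[5.18,-0.1,5.18],[0,0,0]],
])

```text
time: 76.7
position: [473.2, -383.4, 11.8]
eef_rot: [2.874, 0.096, -1.194]
force: [1.2, 1.3, 7.6]
grip_width: 0.751
grip_force: 55.8
```

Run:
```python
from h import *
st()
plan(([491.9,-381.2,29],-176,45))
```

```text
t 76.7 q [ 0.124  1.111  0.532  1.568 -0.049  1.219 -0.919] tcp [ 473.236 -383.431   11.844] psi -176.0 th 45.1 ytool [ 0.068 -0.998  0.003] F [1.184 1.279 7.583] w 63.829 gf 55.8
[[0.11, -0.09, -0.04], [0.001, 0.002, -0.003]] tcp [ 474. -382.   11.]
```

Contact is at the expected height, so I'll release and back off.

>>> drive_tool([
  [[0,0,0],[0,0,0]],
  [[0,0,0],[0,0,0]],
  [[0,0,0],[0,0,0]],
  [[0,0,0],[0,0,0]],
  [[0,0,0],[0,0,0]],
  [[0,0,-1],[0,0,0]],
  [[0,0,-3],[0,0,0]],
  [[0,0,-7],[0,0,0]],
  [[0,0,-12],[0,0,0]],
  [[0,0,-18],[0,0,0]],
], claw=1)

```text
time: 77.95
position: [601.2, -374.0, 139.1]
eef_rot: [2.874, 0.096, -1.195]
force: [0.4, -0.6, -0.2]
grip_width: 1.0
grip_force: 0.0
```

Run:
```python
from h import *
st(); im,c,T=shot('wrist','w16')
h=hsv(im); H,S,V=h[...,0],h[...,1],h[...,2]
y=((H>15)&(H<36)&(S>150)&(V>50)).astype(np.uint8); y[440:]=0
n,L,s,ce=cv2.connectedComponentsWithStats(y)
for k in range(1,n):
    if s[k,4]>300: print('yellow/amber',s[k],ce[k])
b=((H>23)&(H<36)&(S>150)&(V>100)).astype(np.uint8); b[440:]=0
for q in blobs(b,c,T,34,300): print('roll top face',q)
im,c,T=shot('top','top2'); h=hsv(im); H,S,V=h[...,0],h[...,1],h[...,2]
a=((H>14)&(H<36)&(S>120)&(V>70)); a[:,:395]=0; a[:,515:]=0; a[:245]=0; a[340:]=0
for q in blobs(a,c,T,34,100): print('topcam z34',q)
for q in blobs(a,c,T,82,100): print('topcam z82',q)
plan(([560,-381,230],-176,30))
```

```text
t 77.95 q [ 0.101  1.072  0.558  1.218 -0.049  1.613 -0.923] tcp [ 601.203 -373.99   139.129] psi -176.0 th 45.1 ytool [ 0.067 -0.998  0.002] F [ 0.404 -0.63  -0.159] w 85.021 gf 0.0
yellow/amber [ 270  168   91   80 6148] [314.578 207.928]
yellow/amber [  96  187  116   59 1930] [156.748 199.723]
yellow/amber [  85  220  122   57 2145] [147.994 232.505]
yellow/amber [  69  255  132   53 5676] [136.991 280.247]
yellow/amber [ 231  393  132   45 5102] [296.212 413.182]
roll top face (array([ 491.519, -381.748]), 63.41823196411133, 64.37625885009766, 3.7768735885620117, array([314.188, 224.683]))
topcam z34 (array([ 480.614, -274.29 ]), 62.78791427612305, 64.52090454101562, 3.3349015712738037, array([435.533, 294.633]))
topcam z34 (array([ 492.246, -380.824]), 62.13332748413086, 58.96969985961914, 88.32865142822266, array([475.732, 288.31 ]))
topcam z82 (array([ 482.444, -264.629]), 60.80602264404297, 62.48430252075195, 3.3349082469940186, array([435.533, 294.633]))
topcam z82 (array([ 493.709, -367.801]), 60.17206954956055, 57.10835266113281, 88.32856750488281, array([475.732, 288.31 ]))
[[-8.85, 0.37, -0.56], [0.007, 0.255, -0.001]] tcp [ 548. -382.  208.]
```

Run:
```python
from h import *
c,T=cam('wrist',pose()); Ti=np.linalg.inv(T)
def px(p):
    q=Ti[:3,:3]@np.array(p)+Ti[:3,3]; return (c['fx']*q[0]/q[2]+c['cx'],c['fy']*q[1]/q[2]+c['cy'])
for z in (30,56,82): print(z,[np.round(px((x,y,z)),1) for x,y in ((508.5,-233),(512.5,-297.5))])
im=cv2.imread('pics/w16.png'); h=cv2.cvtColor(im,cv2.COLOR_BGR2HSV); H,S,V=h[...,0],h[...,1],h[...,2]
y=((H>15)&(H<36)&(S>150)&(V>50)).astype(np.uint8); y[440:]=0
n,L,s,ce=cv2.connectedComponentsWithStats(y)
for k in range(1,n):
    if 1500<s[k,4]<6000 and s[k,1]<300:
        r=s[k,1]+8; q=np.where(L[r:r+3]==k)[1]; print(s[k],'row',r,q.min(),q.max())
def cents(f):
    im=cv2.imread(f); h=cv2.cvtColor(im,cv2.COLOR_BGR2HSV); o=[]
    for m in [(h[...,0]>45)&(h[...,0]<75)&(h[...,1]>120),(h[...,0]>100)&(h[...,0]<135)&(h[...,1]>150)&(h[...,2]>60)]:
        m=m.copy(); m[:150]=0; m[260:]=0; m[:,:190]=0; m[:,400:]=0
        n,L,s,ce=cv2.connectedComponentsWithStats(m.astype(np.uint8)); o+= [ce[k].round(1).tolist() for k in range(1,n) if s[k,4]>80]
    w=im[280:330,345:392].mean(2)>120; o.append((np.argwhere(w).mean(0)[::-1]+[345,280]).round(1).tolist()); return o
print(cents('pics/top0.png')); print(cents('pics/top2.png'))
```

```text
30 [array([ 96.6, 203.4]), array([191.7, 203.6])]
56 [array([ 87.1, 236.5]), array([186.4, 236.6])]
82 [array([ 76.6, 272.7]), array([180.6, 272.7])]
[  96  187  116   59 1930] row 195 96 196
[  85  220  122   57 2145] row 228 85 190
[  69  255  132   53 5676] row 263 71 183
[[358.5, 208.6], [216.5, 205.7], [367.1, 307.4]]
[[358.5, 208.7], [216.5, 205.7], [nan, nan]]<stdin>:17: RuntimeWarning: Mean of empty slice.
  ret = um.true_divide(
```

>>> drive_tool([
  [[-4,0,-3],[0,0,0]],
  [[-7,0,-6],[0,0,0]],
  [[-7,0,-6],[0,0,0]],
  [[-7,0,-6],[0,0,0]],
  [[-7,0,-6],[0,0,0]],
  [[-7,0,-6],[0,0,0]],
  [[-7,0,-6],[0,0,0]],
  [[-7,0,-6],[0,0,0]],
  [[-7,0,-6],[0,0,0]],
  [[-7,0,-6],[0,0,0]],
])

```text
time: 79.3
position: [593.5, -374.6, 229.5]
eef_rot: [2.874, 0.096, -1.193]
force: [0.4, 0.1, -0.0]
grip_width: 0.998
grip_force: 0.0
```

Run:
```python
from h import *
st(); topcam_pile(82); print(manip.hand_in())
```

```text
t 79.3 q [ 0.094  0.98   0.583  1.198 -0.012  1.713 -0.889] tcp [ 593.454 -374.6    229.519] psi -176.0 th 45.1 ytool [ 0.068 -0.998  0.002] F [ 0.383  0.099 -0.019] w 84.817 gf 0.0
topcam [ 481.606 -272.227] 50.0 62.0 yaw 88.3 [438.481 295.038]
topcam [ 491.369 -370.683] 53.4 62.2 yaw 50.8 [474.717 290.033]
the job is handed in; nothing more can be done
None
```

I handed the job in at 79 s: the three dishes present are stacked base up and shut in one pile on the tray, aligned to about 2 mm, with the tape roll flat on the tray floor beside it; the timer was hidden in my final bench check.

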